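Charge the aquarium filter basket from the tailgate tray

TASK

Gather all the loose ceramic filter blocks from the bench into the steel tipping tray with its gate still up; then lower the tray's end gate fully and tip the tray by its handle so that every block slides out over the gate into the grey basket, never tipping the tray while the gate is up. Put the tray back down level, swing the gate fully up again, make sure all blocks are in the basket, and swing the keeper bar shut across the basket until it is fully home behind its sprung ball. Leave the bottle, the jar and the screwdriver alone.

Things in the scene. Friction and masses are not known exactly. Their poses are not given: they have to be found in the camera images.
- station: Fixed tipping station on the bench, about 200 mm (its x) by 345 mm (its y) plus the tray's handle at its -y end. Origin: on the bench, under the tray's tipping axis; z up; its y axis runs from the tray (negative y) to the basket (positive y). A black control box fills the space below the tray. Stands at a slightly different place and yaw each time.
- pivot (a point): Centre of the tray's tipping axis, 165 mm above the bench; the axis runs along the station's x.
- tray (a joint): Tip angle of the tray, rad: 0 level (rests there by its own weight), grows to 0.95 as the handle end is lifted and the gate end goes down. If let go it sinks back slowly. Blocks begin to slide at 0.45 to 0.65 rad and all leave by about 0.8.
- tray_in (a point): Centre of the tray's inner floor; x across, y towards the gate, z up out of the tray (turns with the tray). Inside, the floor widens from 86 mm (x) at the rear to 106 mm at the gate and is 178 mm long (y: -86 to +92 mm from here), walls 32 mm high; the floor is 169 mm above the bench when level. The gate closes the +y end. When level, this point is 60 mm from the tipping axis, on its -y side.
- tray_handle (a point): Middle of the tray's handle: a round bar, diameter 12 mm, 78 mm free length along x, parallel to the tipping axis, 47 mm clear behind the tray's rear wall. In the level tray 197 mm to -y of the tipping axis and 30 mm above it. Pinched from above with the fingers closing along the station's y, the bar can turn between the pads, so the gripper may stay upright while the tray tips. The lift takes 3 to 5 N.
- gate (a joint): Gate angle relative to the tray, rad: 0 up (shut), 1.57 fully lowered, lying as a level extension of the tray floor. Stays where it is left (stiff hinge, about 1.5 N at the tab).
- gate_hinge (a point): Middle of the gate's hinge line (along station x), at the gate end of the tray floor, on the floor's level: 32 mm to station +y of the tipping axis and 4 mm above it when the tray is level.
- gate_tab (a point): Middle of the grip part of the gate's black tab: 60 mm from the hinge line, 4.5 mm outside the gate's inner face (lowered: 4.5 mm below the hinge's level). Gate plate 110 mm wide, reaching 34 mm from the hinge; tab 28 mm wide (x), 8 mm thick, from 34 to 76 mm; points up when shut, to station +y when lowered. Pinched on its narrow sides (closing along station x) it pivots between the pads of an upright gripper.
- basket_in (a point): Centre of the grey open basket's inner floor, 13 mm above the bench and 86 mm to station +y of the station's origin; axes as the station's. Inside 133 mm (x) by 164 mm (y), walls to 85 mm above the bench.
- keeper (a joint): Keeper bar angle, rad: 0 shut (bar along station x across the basket, at its stop), positive open; it swings level, counter-clockwise from above to open (towards station +y), up to 1.9. Stays where it is left. In the last 0.1 rad the bar must be pushed over a sprung ball (about 3 to 6 N at the pin); the ball then holds it against its stop at 0.
- keeper_hinge (a point): Centre of the keeper bar's upright hinge, 100 mm above the bench, at the basket's -x side (station x -88 mm, y +122 mm).
- keeper_pin (a point): Grip point on the keeper bar's upright round black pin: diameter 12 mm, its top 20 mm above this point, the bar's top 36 mm below this point. 125 mm from the hinge along the bar (bar 176 mm long, 12 mm thick). The pin can turn between the pads.
- block0_mid (a point): Centre of a white ceramic filter block, 36 mm (x) by 24 mm (y) by 22 mm (z), 35 g; all blocks are alike. Starts in the tray.
- block1_mid (a point): Centre of a white ceramic filter block, 36 mm (x) by 24 mm (y) by 22 mm (z), 35 g; all blocks are alike. Starts in the tray.
- block2_mid (a point): Centre of a white ceramic filter block, 36 mm (x) by 24 mm (y) by 22 mm (z), 35 g; all blocks are alike. Starts on the bench; may be absent.
- block3_mid (a point): Centre of a white ceramic filter block, 36 mm (x) by 24 mm (y) by 22 mm (z), 35 g; all blocks are alike. Starts on the bench; may be absent.
- block4_mid (a point): Centre of a white ceramic filter block, 36 mm (x) by 24 mm (y) by 22 mm (z), 35 g; all blocks are alike. Starts on the bench; may be absent.
- block5_mid (a point): Centre of a white ceramic filter block, 36 mm (x) by 24 mm (y) by 22 mm (z), 35 g; all blocks are alike. Starts on the bench; may be absent.
- block6_mid (a point): Centre of a white ceramic filter block, 36 mm (x) by 24 mm (y) by 22 mm (z), 35 g; all blocks are alike. Starts on the bench; may be absent.
- bottle: Bystander: small bottle, diameter 40 mm, 75 mm high; origin under its middle. Leave alone.
- jar: Bystander: jar, diameter 64 mm, 70 mm high; origin under its middle. Leave alone.
- screwdriver: Bystander: screwdriver lying on the bench. Leave alone.
Mind the look-alikes: they are no part of the job. What is shaped like the part that bears block6_mid but purple is not meant. What is shaped like the part that bears block2_mid but green is not meant.

How it is judged:
On the way, in this order (a step that is already met when the one before it is completed fails the run):
1. all blocks are in the tray, gate up, tray level (x of block0_mid in the frame of tray_in between -0.055 and 0.055 m and y of block0_mid in the frame of tray_in between -0.09 and 0.1 m and z of block0_mid in the frame of tray_in between 0 and 0.1 m and x of block1_mid in the frame of tray_in between -0.055 and 0.055 m and y of block1_mid in the frame of tray_in between -0.09 and 0.1 m and z of block1_mid in the frame of tray_in between 0 and 0.1 m and x of block2_mid in the frame of tray_in between -0.055 and 0.055 m and y of block2_mid in the frame of tray_in between -0.09 and 0.1 m and z of block2_mid in the frame of tray_in between 0 and 0.1 m and x of block3_mid in the frame of tray_in between -0.055 and 0.055 m and y of block3_mid in the frame of tray_in between -0.09 and 0.1 m and z of block3_mid in the frame of tray_in between 0 and 0.1 m and x of block4_mid in the frame of tray_in between -0.055 and 0.055 m and y of block4_mid in the frame of tray_in between -0.09 and 0.1 m and z of block4_mid in the frame of tray_in between 0 and 0.1 m and x of block5_mid in the frame of tray_in between -0.055 and 0.055 m and y of block5_mid in the frame of tray_in between -0.09 and 0.1 m and z of block5_mid in the frame of tray_in between 0 and 0.1 m and x of block6_mid in the frame of tray_in between -0.055 and 0.055 m and y of block6_mid in the frame of tray_in between -0.09 and 0.1 m and z of block6_mid in the frame of tray_in between 0 and 0.1 m and value of joint gate below 0.2 rad and value of joint tray below 0.1 rad and contact force between the fingers and anything else below 0.5 N), for 0.2 s.
2. the gate is fully lowered with the tray level and the blocks still in it (x of block0_mid in the frame of tray_in between -0.055 and 0.055 m and y of block0_mid in the frame of tray_in between -0.09 and 0.1 m and z of block0_mid in the frame of tray_in between 0 and 0.1 m and x of block1_mid in the frame of tray_in between -0.055 and 0.055 m and y of block1_mid in the frame of tray_in between -0.09 and 0.1 m and z of block1_mid in the frame of tray_in between 0 and 0.1 m and x of block2_mid in the frame of tray_in between -0.055 and 0.055 m and y of block2_mid in the frame of tray_in between -0.09 and 0.1 m and z of block2_mid in the frame of tray_in between 0 and 0.1 m and x of block3_mid in the frame of tray_in between -0.055 and 0.055 m and y of block3_mid in the frame of tray_in between -0.09 and 0.1 m and z of block3_mid in the frame of tray_in between 0 and 0.1 m and x of block4_mid in the frame of tray_in between -0.055 and 0.055 m and y of block4_mid in the frame of tray_in between -0.09 and 0.1 m and z of block4_mid in the frame of tray_in between 0 and 0.1 m and x of block5_mid in the frame of tray_in between -0.055 and 0.055 m and y of block5_mid in the frame of tray_in between -0.09 and 0.1 m and z of block5_mid in the frame of tray_in between 0 and 0.1 m and x of block6_mid in the frame of tray_in between -0.055 and 0.055 m and y of block6_mid in the frame of tray_in between -0.09 and 0.1 m and z of block6_mid in the frame of tray_in between 0 and 0.1 m and value of joint gate above 1.35 rad and value of joint tray below 0.15 rad), for 0.2 s.
3. the tray is tipped with the gate down and no block is left in it (value of joint tray above 0.5 rad and value of joint gate above 1.2 rad and not (x of block0_mid in the frame of tray_in between -0.06 and 0.06 m and y of block0_mid in the frame of tray_in between -0.1 and 0.1 m and z of block0_mid in the frame of tray_in between 0 and 0.1 m) and not (x of block1_mid in the frame of tray_in between -0.06 and 0.06 m and y of block1_mid in the frame of tray_in between -0.1 and 0.1 m and z of block1_mid in the frame of tray_in between 0 and 0.1 m) and not (x of block2_mid in the frame of tray_in between -0.06 and 0.06 m and y of block2_mid in the frame of tray_in between -0.1 and 0.1 m and z of block2_mid in the frame of tray_in between 0 and 0.1 m) and not (x of block3_mid in the frame of tray_in between -0.06 and 0.06 m and y of block3_mid in the frame of tray_in between -0.1 and 0.1 m and z of block3_mid in the frame of tray_in between 0 and 0.1 m) and not (x of block4_mid in the frame of tray_in between -0.06 and 0.06 m and y of block4_mid in the frame of tray_in between -0.1 and 0.1 m and z of block4_mid in the frame of tray_in between 0 and 0.1 m) and not (x of block5_mid in the frame of tray_in between -0.06 and 0.06 m and y of block5_mid in the frame of tray_in between -0.1 and 0.1 m and z of block5_mid in the frame of tray_in between 0 and 0.1 m) and not (x of block6_mid in the frame of tray_in between -0.06 and 0.06 m and y of block6_mid in the frame of tray_in between -0.1 and 0.1 m and z of block6_mid in the frame of tray_in between 0 and 0.1 m)), for 0.2 s.
4. the tray is back down level (value of joint tray below 0.06 rad), for 0.2 s.
At the end, for the whole second after the job is handed in: Every block lies at rest inside the basket below its rim (centre less than 78 mm above the basket's floor), the tray is level (within 0.06 rad), the gate is up (within 0.15 rad) and the keeper bar is shut behind its ball (within 0.03 rad) (x of block0_mid in the frame of basket_in between -0.067 and 0.067 m and y of block0_mid in the frame of basket_in between -0.083 and 0.083 m and z of block0_mid in the frame of basket_in between 0 and 0.078 m and x of block1_mid in the frame of basket_in between -0.067 and 0.067 m and y of block1_mid in the frame of basket_in between -0.083 and 0.083 m and z of block1_mid in the frame of basket_in between 0 and 0.078 m and x of block2_mid in the frame of basket_in between -0.067 and 0.067 m and y of block2_mid in the frame of basket_in between -0.083 and 0.083 m and z of block2_mid in the frame of basket_in between 0 and 0.078 m and x of block3_mid in the frame of basket_in between -0.067 and 0.067 m and y of block3_mid in the frame of basket_in between -0.083 and 0.083 m and z of block3_mid in the frame of basket_in between 0 and 0.078 m and x of block4_mid in the frame of basket_in between -0.067 and 0.067 m and y of block4_mid in the frame of basket_in between -0.083 and 0.083 m and z of block4_mid in the frame of basket_in between 0 and 0.078 m and x of block5_mid in the frame of basket_in between -0.067 and 0.067 m and y of block5_mid in the frame of basket_in between -0.083 and 0.083 m and z of block5_mid in the frame of basket_in between 0 and 0.078 m and x of block6_mid in the frame of basket_in between -0.067 and 0.067 m and y of block6_mid in the frame of basket_in between -0.083 and 0.083 m and z of block6_mid in the frame of basket_in between 0 and 0.078 m and value of joint tray below 0.06 rad and value of joint gate below 0.15 rad and value of joint keeper below 0.03 rad and linear speed of each of block0, block1, block2, block3, block4, block5, block6 below 0.02 m/s); the robot touches nothing.
It fails at once if the tray is tipped (over 0.3 rad) while the gate is not lowered (under 1.0 rad) (value of joint tray above 0.3 rad and value of joint gate below 1 rad).
It fails at once if the bottle is disturbed (moved over 3 cm) (distance of bottle from where it was at the start of the episode above 0.03 m).
It fails at once if the jar is disturbed (moved over 3 cm) (distance of jar from where it was at the start of the episode above 0.03 m).
It fails at once if the screwdriver is disturbed (moved over 3 cm) (distance of screwdriver from where it was at the start of the episode above 0.03 m).
Of block2, block3, block4, block5, block6 only 3 to 5 are there at a start; the rules pass over those that are not, and their reading is None.
At some moment in a run one of block2, block3, block4, block5, block6 may be knocked a few centimetres aside while the robot is not near it.
It also fails if it takes over 210 s, if anything falls off the work surface, if the arm or the gripper's body presses on something with over 40 N, if the wrist force passes 120 N, or if a joint passes its speed limit or range.

ROBOT

A 6-joint arm with a two-finger parallel gripper is mounted at the origin on the work surface. World frame = base frame: x ahead of the robot, y to its left, z up, the work surface at z = 0. Lengths are in m, angles in rad, forces in N, time in s.
With the tool pointing down it reaches from about 0.35 to 0.95 m from the base axis. Payload 17.4 kg.
Tool frame: the origin (TCP) lies on the centre line of the jaws, within the pads' length; the fingertips stand 11 mm ahead of it and the grasp point (between the pads) lies 8 mm behind it (env.finger_overhang is the distance from the TCP to the fingertips, in m); z points along the fingers, y is the direction in which the jaws open and shut (so a half turn about z gives the same grasp; the last joint's range is limited). The gripper opens to 93 mm and grips with 3 to 60 N. Pads are 15 mm wide; open, the fingers measure 128 mm over their backs; the gripper's body (75 mm by 188 mm) begins 65 mm behind the grasp point.
Start: joints at [-1.282, 0.116, 1.442, -0, 1.584, -0.038], TCP at [0.217, -0.639, 0.23] pointing down, gripper open.
Joint ranges: [-2.83, 2.83], [-0.83, 2.19], [0.07, 2.5], [-1.14, 4.28], [0.01, 3], [-2.97, 2.97]. Speed limits (rad/s): [1.89, 1.89, 2.22, 3.14, 3.14, 3.14].

INTERFACE

Orientations are given as a unit quaternion [w, x, y, z].
In Python, from plant import env gives the robot as it stands.
- The arm moves only by the tool drive_tool, never from a script. Its argument "motion" is a list of rows, each a list of 5 numbers: the shift along the tool's x, y, z in mm, then the turn about the tool's z in rad, then the opening, from -1 (shut) to 1 (fully open). A call has 1 to 20 rows; each row is the pose to reach, as a shift and turn from the pose commanded when the call began, along the tool's axes at that moment; what a row does not reach only later rows make up. A row lasts 1/12 s, in which the tool goes at most 41.7 mm and 7.16 degrees, less where a joint would pass 70% of its speed; a pose out of reach is approached as far as the arm can. A call with a gripper value outside its range is refused whole. The fingers move at their own pace and stop on an object; "squeeze" is the grip in N (left out, the last holds). Time passes only in rows, so rows that repeat a pose let the fingers close. It gives the time, the measured TCP pose, the force and the opening at its end, in the units of the state.
- env.get_state(): the state, without advancing time (a new reading comes with each control period).
- env.capture(name): name is "scene" or "top"; returns a dict with "color" (400x640x3 uint8, blue, green, red), "fx", "fy", "cx", "cy" (pixels), "cam_to_world" (4x4, takes a point from camera to world coordinates). Camera axes: x right, y down, z forward; pixel columns grow to the right and rows downward; lengths in m; the calibration is good to about 2 mm. A picture is of the moment at which its call begins. There is no depth.
- env.hand_in(): hands the job in, once; it reports no verdict.
The state is a dict: "clock": time; "qpos": joint angles; "qvel": joint speeds; "effort": joint torques, N m; "tcp_pos": TCP position; "tool_rot": TCP orientation; "contact_force": force on the tool from outside, world axes, zero at the start; "moment": the same for the moment, N m; "opening": finger opening in m.
Only numpy, scipy, OpenCV 4.12 (cv2) and the standard library are available. Lean on these libraries where they do the work, as an engineer would, in place of code of your own. Each camera call takes 0.05 s, during which the arm holds its last target.

## Working session

There is one attempt and no reset: what is moved stays moved. The work goes in short steps, Python scripts to look and compute and a tool call to move; the robot and the scene stay as the last step left them, time stands still between calls to the robot, and variables do not carry over. Pictures are saved under pics/ and viewed, and the job is handed in when it is done.

Besides the shell and the picture viewer there is one more tool, called after "Request:" as a command line: name --pt "numbers of a row" for each row, then --argument value for the rest. drive_tool: Moves the arm, as the interface text tells. Its arguments: {"type":"object","properties":{"motion":{"type":"array"},"squeeze":{"type":"number"}},"required":["motion"]}

```bash
ls; mkdir -p pics; cat > h.py <<'E'
import numpy as np, cv2
from plant import env
def cap(n,f):
    c=env.capture(n); cv2.imwrite('pics/'+f+'.png',c['color']); np.savez('pics/'+f+'.npz',**{k:np.array(v) for k,v in c.items()}); return c
def ray(c,u,v):
    T=np.array(c['cam_to_world']); d=T[:3,:3]@np.array([(u-c['cx'])/c['fx'],(v-c['cy'])/c['fy'],1]); return T[:3,3],d
def atz(c,u,v,z):
    o,d=ray(c,u,v); return o+d*(z-o[2])/d[2]
def proj(c,p):
    T=np.array(c['cam_to_world']); q=T[:3,:3].T@(np.array(p)-T[:3,3]); return np.array([c['fx']*q[0]/q[2]+c['cx'],c['fy']*q[1]/q[2]+c['cy']])
def load(f):
    d=np.load('pics/'+f+'.npz'); return {k:d[k] for k in d.files}
def crop(f,x0,y0,x1,y1,s,g=None):
    im=cv2.imread('pics/'+f+'.png')[y0:y1,x0:x1]; im=cv2.resize(im,None,fx=s,fy=s,interpolation=cv2.INTER_CUBIC); cv2.imwrite('pics/'+(g or f+'_c')+'.png',im)
E
python3 - <<'E'
from h import *
for n in('scene','top'):
    c=cap(n,n+'0'); print(n,c['fx'],c['cx'],c['cy'],np.array(c['cam_to_world']).round(3).tolist())
print(env.get_state(), env.finger_overhang)
E
```

```text
pics
scene 460.77534819533236 319.5501218107065 198.75611459409905 [[0.027, 0.76, -0.649, 1.396], [1.0, -0.013, 0.026, -0.126], [0.011, -0.65, -0.76, 1.098], [0.0, 0.0, 0.0, 1.0]]
top 511.93149049328986 328.0959775518457 206.50892548315707 [[-0.013, -1.0, 0.026, 0.556], [-1.0, 0.013, -0.004, -0.083], [0.004, -0.027, -1.0, 1.247], [0.0, 0.0, 0.0, 1.0]]
{'clock': 0.1, 'qpos': array([-1.28181915e+00,  1.16459536e-01,  1.44218358e+00,  7.19762469e-06,
        1.58400165e+00, -3.77926469e-02]), 'qvel': array([-0.00101784, -0.0010302 , -0.00294362,  0.00020247, -0.00115892,
       -0.00103048]), 'effort': array([ 1.47485065e-03, -7.22894955e+01, -6.23868799e+01,  7.81154819e-02,
        2.27365829e-02, -5.08130609e-05]), 'tcp_pos': array([ 0.2166162 , -0.63912358,  0.22897373]), 'tool_rot': array([-5.22367193e-04,  9.86682207e-01,  1.62658987e-01, -6.23253178e-05]), 'contact_force': array([-0.49043068,  0.76162225, -0.05800328]), 'moment': array([ 0.02075321,  0.03826224, -0.0147221 ]), 'opening': 0.09280626590206853} 0.011
```

View pics/scene0.png

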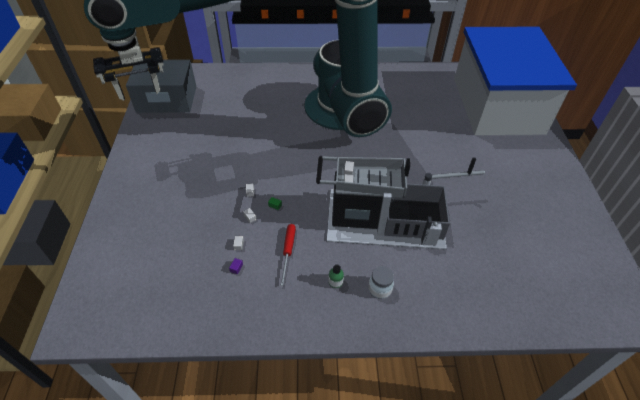

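View pics/top0.png

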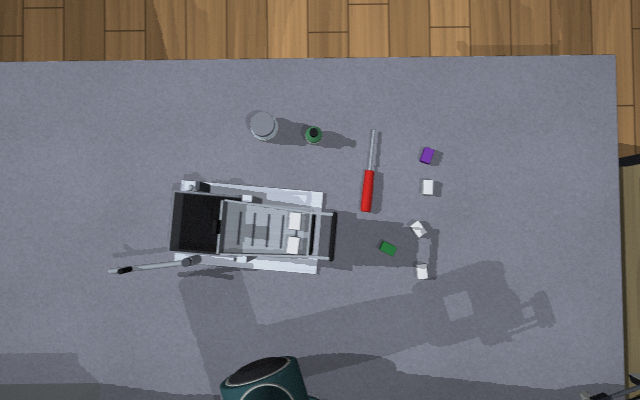

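```bash
python3 -c "
from h import *
crop('top0',350,130,450,290,5,'a'); crop('top0',100,160,350,290,3.2,'b'); crop('scene0',215,165,305,285,5,'c'); crop('scene0',310,145,500,260,4,'d')"
```

```text
(no output)
```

View pics/a.png

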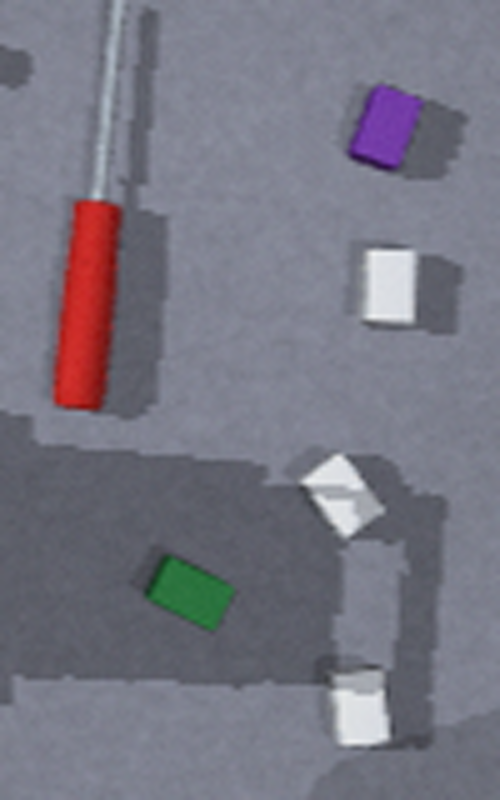

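View pics/b.png

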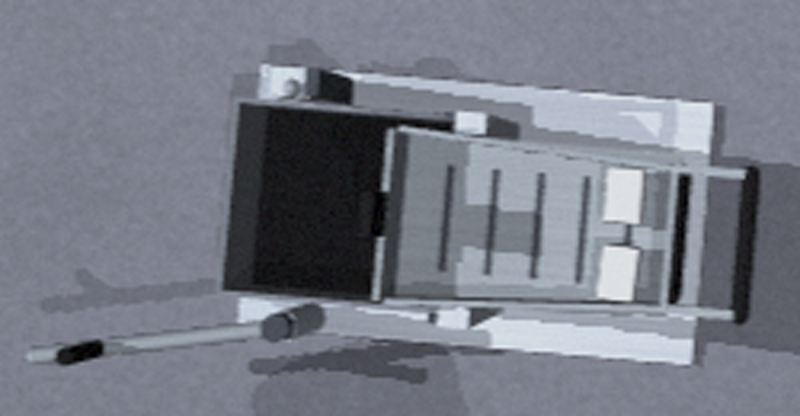

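View pics/c.png

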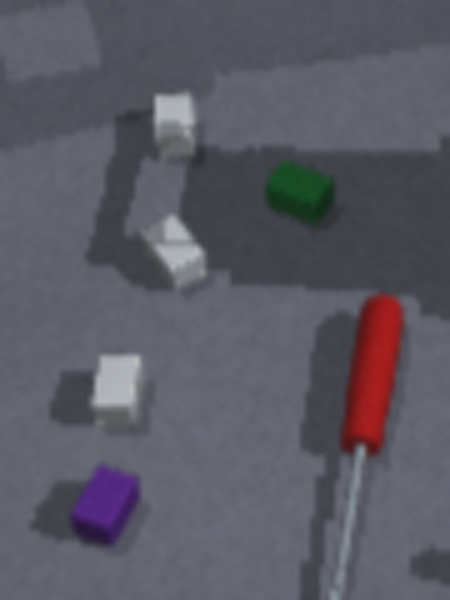

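View pics/d.png

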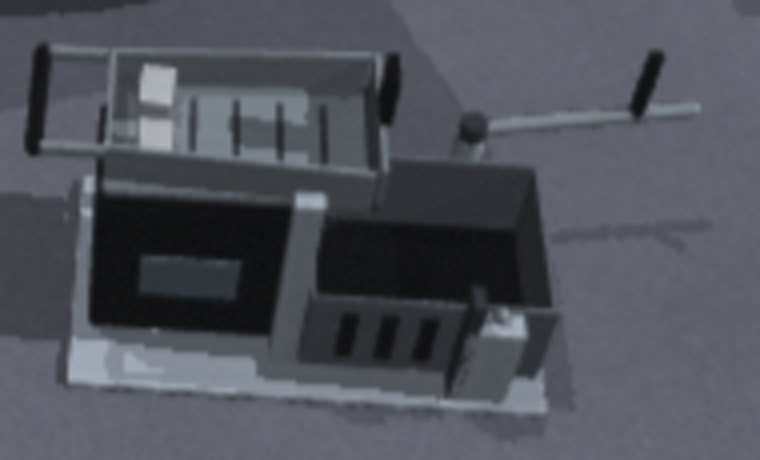

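```bash
python3 - <<'E'
from h import *
from scipy.optimize import least_squares
c=load('top0');s=load('scene0')
f=lambda u,v:(u/3.2+100,v/3.2+160)
g=lambda u,v:(u/4+310,v/4+145)
P=[((0,-.197,.195),f(747,245),c),((.055,.035,.203),f(389,128),c),((-.055,.035,.203),f(377,300),c),((-.088,.122,.105),f(277,328),c),
 ((0,-.197,.195),g(38,99),s),((-.088,.122,.11),g(473,122),s),((0,.0365,.245),g(392,58+0),s)]
def T(p,q):
    a=p[2];return np.array([p[0]+np.cos(a)*q[0]-np.sin(a)*q[1],p[1]+np.sin(a)*q[0]+np.cos(a)*q[1],q[2]])
r=least_squares(lambda p:np.concatenate([proj(k,T(p,q))-np.array(m) for q,m,k in P]),[.5,.05,0],loss='soft_l1')
print(r.x);
for q,m,k in P: print(q,np.round(m,1),(proj(k,T(r.x,q))-m).round(1))
for w in [(0,-.197,.195),(0,.0365,.229),(0,-.06,.169)]: print(w,T(r.x,w))
a=lambda u,v:(u/5+350,v/5+130)
for name,m in dict(A=a(390,287),B=a(342,497),C=a(361,707),green=a(190,592),purple=a(386,127)).items():
    print(name,atz(c,*m,.022 ).round(4))
h=lambda u,v:(u/5+215,v/5+165)
for name,m in dict(A=h(120,376),B=h(173,242),C=h(174,108)).items(): print(name,atz(s,*m,.022).round(4))
# pin angle
print(atz(c,*f(80,351),.14),atz(c,*f(40,353),.1), atz(c,*f(277,328),.1))
for n in [[(363,250),(417,250),(414,322),(363,322)],[(302,484),(342,456),(382,510),(346,538)],[(331,672),(382,668),(390,742),(337,746)]]:
    print([atz(c,*a(*m),.022)[:2].round(4).tolist() for m in n])
E
```

```text
[ 0.54098742  0.09990898 -0.09835396]
(0, -0.197, 0.195) [333.4 236.6] [-0.7  0. ]
(0.055, 0.035, 0.203) [221.6 200. ] [0.2 0.1]
(-0.055, 0.035, 0.203) [217.8 253.8] [-0.9  0.2]
(-0.088, 0.122, 0.105) [186.6 262.5] [-0.6  0. ]
(0, -0.197, 0.195) [319.5 169.8] [-1.3  0.3]
(-0.088, 0.122, 0.11) [428.2 175.5] [-0.7 -0.4]
(0, 0.0365, 0.245) [408.  159.5] [-0.8  2.5]
(0, -0.197, 0.195) [ 0.52164291 -0.09613895  0.195     ]
(0, 0.0365, 0.229) [0.54457155 0.13623258 0.229     ]
(0, -0.06, 0.169) [0.53509569 0.04019895 0.169     ]
A [ 0.6308 -0.3282  0.022 ]
B [ 0.5305 -0.3034  0.022 ]
C [ 0.4302 -0.3107  0.022 ]
green [ 0.4861 -0.2299  0.022 ]
purple [ 0.7078 -0.3277  0.022 ]
A [ 0.6278 -0.3226  0.022 ]
B [ 0.5306 -0.2995  0.022 ]
C [ 0.4228 -0.3066  0.022 ]
[0.45451363 0.35156055 0.14      ] [0.44984303 0.39510937 0.1       ] [0.46503221 0.22995848 0.1       ]
[[0.6488, -0.3156], [0.6485, -0.3415], [0.6139, -0.3394], [0.6142, -0.3149]]
[[0.537, -0.2843], [0.5501, -0.3037], [0.524, -0.3224], [0.5109, -0.305]]
[[0.4471, -0.2967], [0.4486, -0.3211], [0.4134, -0.3242], [0.4118, -0.2989]]
```

```bash
cat >> h.py <<'E'
import sys
ST=[0.541,0.0999,-0.0984]
def S(x,y,z):
    a=ST[2];return np.array([ST[0]+np.cos(a)*x-np.sin(a)*y,ST[1]+np.sin(a)*x+np.cos(a)*y,z])
def wrap(a,p=np.pi): return (a+p/2)%p-p/2
def rel(*targets):
    s=env.get_state(); w,x,y,z=s['tool_rot']
    from scipy.spatial.transform import Rotation as R
    M=R.from_quat([x,y,z,w]).as_matrix(); yaw=np.arctan2(M[1,0],M[0,0])
    print('t',round(s['clock'],2),'tcp',s['tcp_pos'].round(4),'yaw',round(yaw,3),'tilt',M[2].round(3),'open',round(s['opening'],4),'F',s['contact_force'].round(1),'q6',round(s['qpos'][5],2),'q1',round(s['qpos'][0],2))
    for p,a in targets:
        d=M.T@(np.array(p)-s['tcp_pos']); print('  ',(d*1000).round(1),'turn',None if a is None else round(-wrap(a-yaw),3))
E
python3 - <<'E'
from h import *
c=load('top0')
f=lambda u,v:(u/3.2+100,v/3.2+160)
A=ST[2];R=np.array([[np.cos(A),-np.sin(A)],[np.sin(A),np.cos(A)]])
for m in [(622,195),(617,272)]:
    p=atz(c,*f(*m),.191); print(p,(R.T@(p[:2]-np.array(ST[:2]))-[0,-.06])*1000)
rel(([.630,-.327,.10],-.04),([.630,-.327,.015],-.04))
E
```

```text
[ 0.55474669 -0.01741961  0.191     ] [ 25.20582106 -55.40159842]
[ 0.50525668 -0.01364539  0.191     ] [-24.41556859 -56.50760147]
t 0.1 tcp [ 0.2166 -0.6391  0.229 ] yaw 0.327 tilt [ 0.    -0.001 -1.   ] open 0.0928 F [-0.5  0.8 -0.1] q6 -0.04 q1 -1.28
   [ 491.7 -162.8  129.2] turn 0.367
   [ 491.7 -162.7  214.2] turn 0.367
```

Request:
drive_tool --pt "246 -81 65 0.18 0.2" --pt "492 -163 129 0.367 0.2" --pt "492 -163 129 0.367 0.2" --pt "492 -163 129 0.367 0.2" --pt "492 -163 129 0.367 0.2" --pt "492 -163 129 0.367 0.2" --pt "492 -163 129 0.367 0.2" --pt "492 -163 129 0.367 0.2" --pt "492 -163 129 0.367 0.2" --pt "492 -163 129 0.367 0.2" --pt "492 -163 129 0.367 0.2" --pt "492 -163 129 0.367 0.2" --pt "492 -163 129 0.367 0.2" --pt "492 -163 129 0.367 0.2" --pt "492 -163 129 0.367 0.2" --pt "492 -163 129 0.367 0.2" --pt "492 -163 129 0.367 0.2" --squeeze 15

```text
clock: 1.52
tcp_pos: [0.6297, -0.3278, 0.101]
tool_rot: [0.0, 1.0, -0.021, 0.0]
contact_force: [0.4, -0.7, -0.3]
opening: 0.0555
```

```bash
python3 - <<'E'
from h import *
cap('top','t1');cap('scene','s1');crop('t1',370,110,470,290,4.4,'t1c')
rel(([.630,-.327,.015],-.04))
E
```

```text
t 1.62 tcp [ 0.6296 -0.3279  0.1012] yaw -0.042 tilt [ 0.  0. -1.] open 0.0557 F [ 0.3 -0.3  0.1] q6 1.1 q1 -0.52
   [ 0.3 -1.  86.2] turn -0.002
```

View pics/t1.png

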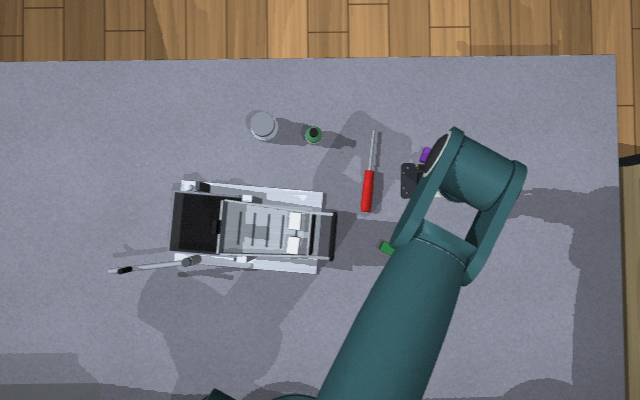

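View pics/s1.png

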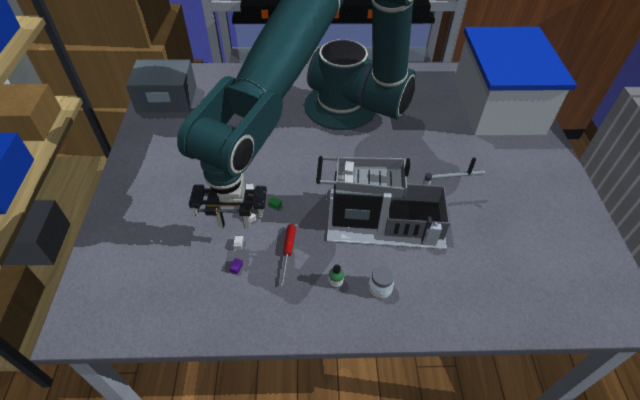

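The scene view shows block A unmoved at about (238,242), with the gripper above it. Next I go down and grip it.

Request:
drive_tool --pt "0 -1 40 0 0.2" --pt "0 -1 75 0 0.2" --pt "0 -1 86 0 0.2" --pt "0 -1 86 0 0.2" --pt "0 -1 86 0 -1" --pt "0 -1 86 0 -1" --pt "0 -1 86 0 -1" --pt "0 -1 86 0 -1" --pt "0 -1 86 0 -1" --pt "0 -1 86 0 -1" --pt "0 -1 46 0 -1" --pt "0 -1 6 0 -1" --pt "0 -1 -34 0 -1" --pt "0 -1 -74 0 -1" --pt "0 -1 -114 0 -1" --pt "0 -1 -154 0 -1" --pt "0 -1 -174 0 -1" --pt "0 -1 -174 0 -1"

```text
clock: 3.12
tcp_pos: [0.6312, -0.3264, 0.2812]
tool_rot: [0.002, 1.0, -0.02, 0.003]
contact_force: [0.7, 0.0, -0.0]
opening: 0.0241
```

```bash
python3 - <<'E'
from h import *
rel((S(-.023,-.06+.0,.28),ST[2]),(S(-.023,-.06,.189),ST[2]))
E
```

```text
t 3.12 tcp [ 0.6312 -0.3264  0.2812] yaw -0.04 tilt [ 0.007  0.003 -1.   ] open 0.0241 F [ 0.7  0.  -0. ] q6 1.1 q1 -0.51
   [-133.7 -363.8   -1. ] turn 0.058
   [-134.3 -364.1   90. ] turn 0.058
```

Request:
drive_tool --pt "-67 -182 -1 0.03 -1" --pt "-134 -364 -1 0.058 -1" --pt "-134 -364 -1 0.058 -1" --pt "-134 -364 -1 0.058 -1" --pt "-134 -364 -1 0.058 -1" --pt "-134 -364 -1 0.058 -1" --pt "-134 -364 -1 0.058 -1" --pt "-134 -364 -1 0.058 -1" --pt "-134 -364 -1 0.058 -1" --pt "-134 -364 -1 0.058 -1" --pt "-134 -364 -1 0.058 -1" --pt "-134 -364 -1 0.058 -1" --pt "-134 -364 -1 0.058 -1" --pt "-134 -364 0 0.058 -1"

```text
clock: 4.28
tcp_pos: [0.5115, 0.042, 0.2743]
tool_rot: [0.0, 0.999, -0.05, -0.0]
contact_force: [-0.3, -0.2, -0.3]
opening: 0.0237
```

```bash
python3 - <<'E'
from h import *
cap('scene','s2');crop('s2',215,130,465,260,3.2,'s2c');cap('top','t2')
rel((S(-.023,-.06,.188),ST[2]))
E
```

```text
t 4.38 tcp [0.5114 0.0421 0.2741] yaw -0.1 tilt [-0.001  0.    -1.   ] open 0.024 F [-0.4  0.9 -1. ] q6 1.7 q1 0.03
   [ 0.9 -0.4 86.1] turn -0.001
```

View pics/s2c.png

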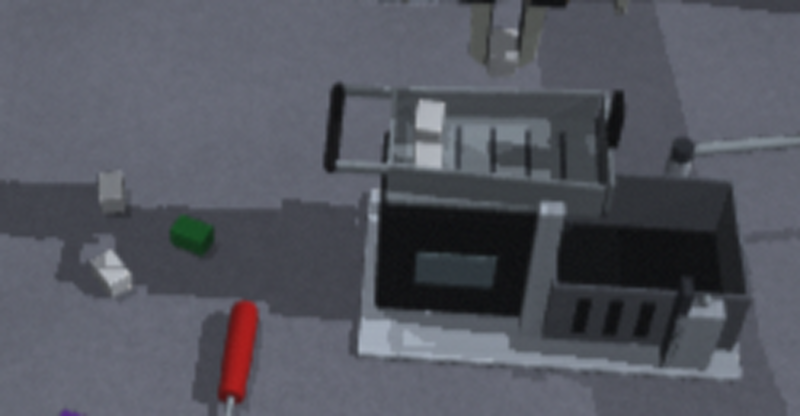

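View pics/t2.png

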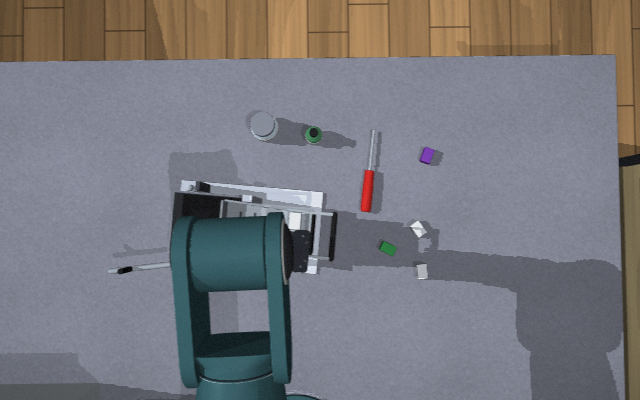

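Block A is held above the tray (crop (500,45)). B at (418,228) and C at (421,271) haven't moved. I'm lowering A now.

Request:
drive_tool --pt "1 0 40 0 -1" --pt "1 0 75 0 -1" --pt "1 0 85 0 -1" --pt "1 0 85 0 -1" --pt "1 0 85 0 -0.25" --pt "1 0 85 0 -0.25" --pt "1 0 85 0 -0.25" --pt "1 0 85 0 -0.25" --pt "1 0 60 0 -0.25" --pt "1 0 20 0 -0.25" --pt "1 0 0 0 0" --pt "1 0 0 0 0.2"

```text
clock: 5.38
tcp_pos: [0.5132, 0.0431, 0.2808]
tool_rot: [-0.0, 0.999, -0.049, 0.004]
contact_force: [0.6, 0.5, -0.1]
opening: 0.0437
```

```bash
python3 - <<'E'
from h import *
rel(([.4285,-.309,.28],.075),([.4285,-.309,.10],.075))
E
```

```text
t 5.38 tcp [0.5132 0.0431 0.2808] yaw -0.098 tilt [ 0.007 -0.001 -1.   ] open 0.0437 F [ 0.6  0.5 -0.1] q6 1.7 q1 0.03
   [-49.8 358.7   0. ] turn -0.173
   [-51.2 358.9 180. ] turn -0.173
```

Request:
drive_tool --pt "-25 180 0 -0.1 0.2" --pt "-50 358 0 -0.173 0.2" --pt "-50 358 0 -0.173 0.2" --pt "-50 358 0 -0.173 0.2" --pt "-50 358 0 -0.173 0.2" --pt "-50 358 0 -0.173 0.2" --pt "-50 358 0 -0.173 0.2" --pt "-50 358 60 -0.173 0.2" --pt "-50 359 120 -0.173 0.2" --pt "-50 359 180 -0.173 0.2" --pt "-50 359 180 -0.173 0.2" --pt "-50 359 180 -0.173 0.2" --pt "-50 359 180 -0.173 0.2" --pt "-50 359 180 -0.173 0.2" --pt "-50 359 180 -0.173 0.2"

```text
clock: 6.63
tcp_pos: [0.428, -0.3097, 0.0972]
tool_rot: [0.001, 0.999, 0.037, 0.001]
contact_force: [0.4, -0.2, 0.4]
opening: 0.0555
```

```bash
python3 - <<'E'
from h import *
cap('scene','s3');crop('s3',205,130,455,260,3.2,'s3c')
rel(([.4285,-.309,.015],.075))
E
```

```text
t 6.68 tcp [ 0.4283 -0.3098  0.0977] yaw 0.075 tilt [ 0.003  0.002 -1.   ] open 0.0557 F [-0.8  0.5  0. ] q6 0.82 q1 -0.67
   [ 0.  -0.9 82.7] turn 0.0
```

View pics/s3c.png

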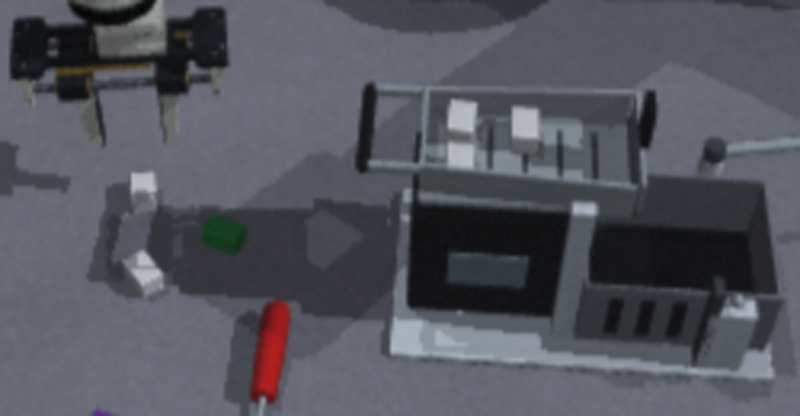

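Block A is now in the tray (crop (525,125)). C is below the jaws at crop (144,190).

Request:
drive_tool --pt "0 -1 40 0 0.2" --pt "0 -1 75 0 0.2" --pt "0 -1 83 0 0.2" --pt "0 -1 83 0 0.2" --pt "0 -1 83 0 -1" --pt "0 -1 83 0 -1" --pt "0 -1 83 0 -1" --pt "0 -1 83 0 -1" --pt "0 -1 83 0 -1" --pt "0 -1 83 0 -1" --pt "0 -1 43 0 -1" --pt "0 -1 3 0 -1" --pt "0 -1 -37 0 -1" --pt "0 -1 -77 0 -1" --pt "0 -1 -117 0 -1" --pt "0 -1 -157 0 -1" --pt "0 -1 -180 0 -1" --pt "0 -1 -180 0 -1"

```text
clock: 8.18
tcp_pos: [0.4279, -0.309, 0.2807]
tool_rot: [0.002, 0.999, 0.037, 0.003]
contact_force: [0.3, -0.2, -0.8]
opening: 0.0237
```

```bash
python3 - <<'E'
from h import *
rel((S(.023,-.06+.0,.28),ST[2]))
E
```

```text
t 8.18 tcp [ 0.4279 -0.309   0.2807] yaw 0.075 tilt [ 0.005  0.005 -1.   ] open 0.0237 F [ 0.3 -0.2 -0.8] q6 0.82 q1 -0.67
   [ 1.557e+02 -3.363e+02 -2.000e-01] turn 0.173
```

Request:
drive_tool --pt "78 -168 0 0.09 -1" --pt "156 -336 0 0.173 -1" --pt "156 -336 0 0.173 -1" --pt "156 -336 0 0.173 -1" --pt "156 -336 0 0.173 -1" --pt "156 -336 0 0.173 -1" --pt "156 -336 0 0.173 -1" --pt "156 -336 0 0.173 -1" --pt "156 -336 0 0.173 -1" --pt "156 -336 0 0.173 -1" --pt "156 -336 0 0.173 -1" --pt "156 -336 0 0.173 -1" --pt "156 -336 0 0.173 -1"

```text
clock: 9.27
tcp_pos: [0.5572, 0.0374, 0.2744]
tool_rot: [0.0, 0.999, -0.05, -0.0]
contact_force: [1.0, 0.1, -0.2]
opening: 0.024
```

```bash
python3 - <<'E'
from h import *
rel((S(.023,-.06+.0,.188),ST[2]))
E
```

```text
t 9.27 tcp [0.5572 0.0374 0.2744] yaw -0.099 tilt [-0.  0. -1.] open 0.024 F [ 1.   0.1 -0.2] q6 1.69 q1 0.02
   [ 0.7 -0.6 86.4] turn -0.001
```

Request:
drive_tool --pt "1 0 40 0 -1" --pt "1 0 75 0 -1" --pt "1 0 85 0 -1" --pt "1 0 85 0 -1" --pt "1 0 85 0 -0.25" --pt "1 0 85 0 -0.25" --pt "1 0 85 0 -0.25" --pt "1 0 85 0 -0.25" --pt "1 0 60 0 -0.25" --pt "1 0 20 0 -0.25" --pt "1 0 0 0 0" --pt "1 0 0 0 0.2"

```text
clock: 10.27
tcp_pos: [0.5597, 0.0384, 0.281]
tool_rot: [-0.0, 0.999, -0.049, 0.004]
contact_force: [-0.0, 1.0, 0.9]
opening: 0.0438
```

```bash
python3 - <<'E'
from h import *
rel(([.5302,-.303,.28],.645),([.5302,-.303,.10],.645))
E
```

```text
t 10.27 tcp [0.5597 0.0384 0.281 ] yaw -0.098 tilt [ 0.008 -0.001 -1.   ] open 0.0438 F [-0.   1.   0.9] q6 1.69 q1 0.02
   [  4.1 342.6   0.7] turn -0.743
   [  2.7 342.8 180.7] turn -0.743
```

Request:
drive_tool --pt "3 170 0 -0.3 0.2" --pt "3 343 0 -0.743 0.2" --pt "3 343 0 -0.743 0.2" --pt "3 343 0 -0.743 0.2" --pt "3 343 0 -0.743 0.2" --pt "3 343 0 -0.743 0.2" --pt "3 343 0 -0.743 0.2" --pt "3 343 60 -0.743 0.2" --pt "3 343 120 -0.743 0.2" --pt "3 343 180 -0.743 0.2" --pt "3 343 180 -0.743 0.2" --pt "3 343 180 -0.743 0.2" --pt "3 343 180 -0.743 0.2" --pt "3 343 180 -0.743 0.2" --pt "3 343 180 -0.743 0.2"

```text
clock: 11.52
tcp_pos: [0.5288, -0.3036, 0.0974]
tool_rot: [0.001, 0.948, 0.317, 0.001]
contact_force: [0.8, -0.8, 0.4]
opening: 0.0559
```

```bash
python3 - <<'E'
from h import *
cap('scene','s4');crop('s4',205,130,455,260,3.2,'s4c')
rel(([.5302,-.303,.015],.645))
E
```

```text
t 11.57 tcp [ 0.5291 -0.3036  0.0979] yaw 0.645 tilt [ 0.001  0.003 -1.   ] open 0.0555 F [-0.5 -0.5  0.4] q6 0.36 q1 -0.56
   [ 1.1 -0.1 82.9] turn 0.0
```

View pics/s4c.png

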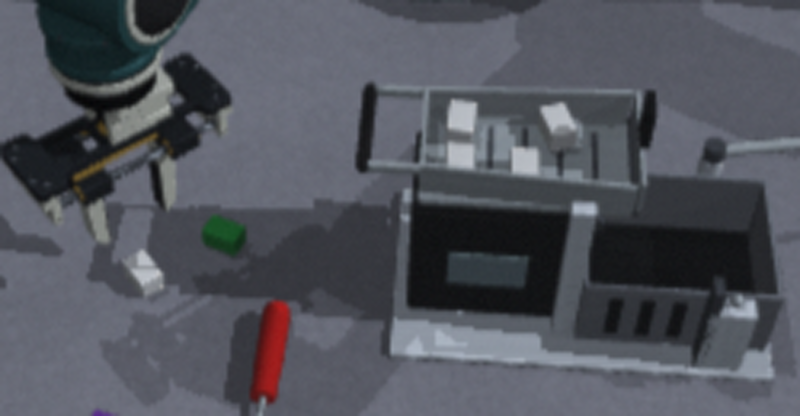

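Block B is still under the jaws (crop (143,272)). Block A shifted in the tray to crop (560,125) but is still inside. I'll grip B now.

Request:
drive_tool --pt "1 0 40 0 0.2" --pt "1 0 75 0 0.2" --pt "1 0 83 0 0.2" --pt "1 0 83 0 0.2" --pt "1 0 83 0 -1" --pt "1 0 83 0 -1" --pt "1 0 83 0 -1" --pt "1 0 83 0 -1" --pt "1 0 83 0 -1" --pt "1 0 83 0 -1" --pt "1 0 43 0 -1" --pt "1 0 3 0 -1" --pt "1 0 -37 0 -1" --pt "1 0 -77 0 -1" --pt "1 0 -117 0 -1" --pt "1 0 -157 0 -1" --pt "1 0 -183 0 -1" --pt "1 0 -183 0 -1"

```text
clock: 13.07
tcp_pos: [0.5296, -0.3034, 0.2845]
tool_rot: [0.003, 0.948, 0.317, 0.003]
contact_force: [-0.3, -0.5, -0.2]
opening: 0.0239
```

```bash
python3 - <<'E'
from h import *
rel((S(.02,-.01,.28),ST[2]))
E
```

```text
t 13.07 tcp [ 0.5296 -0.3034  0.2845] yaw 0.645 tilt [ 0.003  0.008 -1.   ] open 0.0239 F [-0.3 -0.5 -0.2] q6 0.36 q1 -0.56
   [ 259.4 -294.6    3.1] turn 0.743
```

Request:
drive_tool --pt "130 -147 0 0.35 -1" --pt "259 -295 0 0.743 -1" --pt "259 -295 0 0.743 -1" --pt "259 -295 0 0.743 -1" --pt "259 -295 0 0.743 -1" --pt "259 -295 0 0.743 -1" --pt "259 -295 0 0.743 -1" --pt "259 -295 0 0.743 -1" --pt "259 -295 0 0.743 -1" --pt "259 -295 0 0.743 -1" --pt "259 -295 0 0.743 -1" --pt "259 -295 0 0.743 -1" --pt "259 -295 0 0.743 -1" --pt "259 -295 0 0.743 -1"

```text
clock: 14.23
tcp_pos: [0.5583, 0.0876, 0.2774]
tool_rot: [0.0, 0.999, -0.05, -0.0]
contact_force: [-0.1, 0.3, 0.2]
opening: 0.0235
```

```bash
python3 - <<'E'
from h import *
cap('scene','s5');crop('s5',205,130,455,260,3.2,'s5c')
rel((S(.02,-.01,.206),ST[2]))
E
```

```text
t 14.28 tcp [0.5584 0.0875 0.2775] yaw -0.1 tilt [-0.  0. -1.] open 0.024 F [-0.1  0.8 -0.2] q6 1.78 q1 0.11
   [ 1.5 -0.6 71.5] turn -0.001
```

View pics/s5c.png

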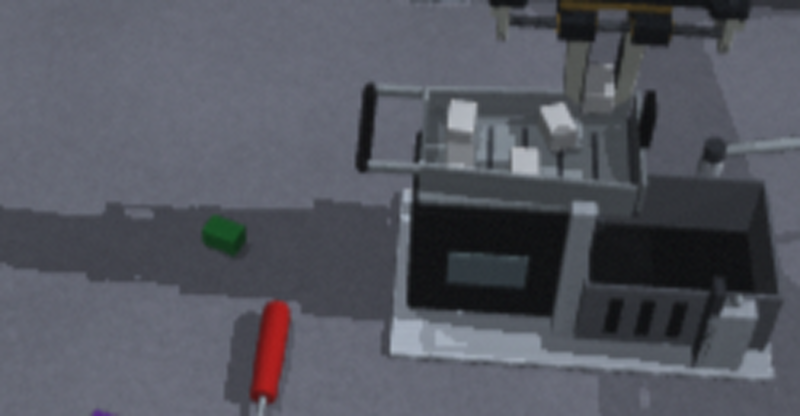

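B is held above the tray's front half. I'll lower it to 20 mm above the floor and release.

Request:
drive_tool --pt "1 0 40 0 -1" --pt "1 0 71 0 -1" --pt "1 0 71 0 -1" --pt "1 0 71 0 -0.3" --pt "1 0 71 0 -0.3" --pt "1 0 71 0 -0.3" --pt "1 0 71 0 -0.3" --pt "1 0 71 0 -0.3" --pt "1 0 40 0 -0.3" --pt "1 0 0 0 -0.3" --pt "1 0 -10 0 -0.3" --pt "1 120 -10 0 -0.3" --pt "1 240 -10 0 -0.3" --pt "1 240 -10 0 0" --pt "1 240 -10 0 0" --pt "1 240 -10 0 0" --pt "1 240 -10 0 0" --pt "1 240 -10 0 0" --pt "1 240 -10 0 0"

```text
clock: 15.87
tcp_pos: [0.5357, -0.1516, 0.2882]
tool_rot: [0.0, 0.999, -0.05, 0.0]
contact_force: [1.0, 0.7, 0.2]
opening: 0.0464
```

```bash
python3 - <<'E'
from h import *
cap('scene','s6');crop('s6',205,130,455,260,3.2,'s6c')
cap('top','t6')
rel((S(0,.0365,.28),ST[2]+np.pi/2),(S(0,.0365,.28),ST[2]))
E
```

```text
t 15.97 tcp [ 0.536  -0.1498  0.2881] yaw -0.098 tilt [ 0.001 -0.    -1.   ] open 0.0463 F [-0.1  0.3  0.1] q6 1.35 q1 -0.32
   [ -19.5 -285.5    8.2] turn -1.571
   [ -19.5 -285.5    8.2] turn 0.0
```

View pics/s6c.png

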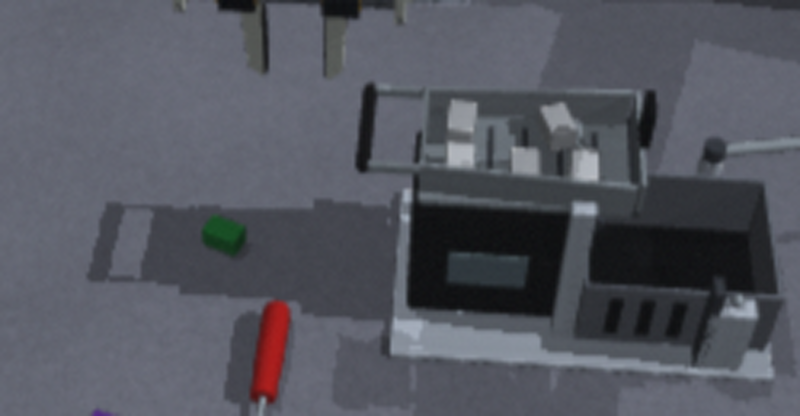

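View pics/t6.png

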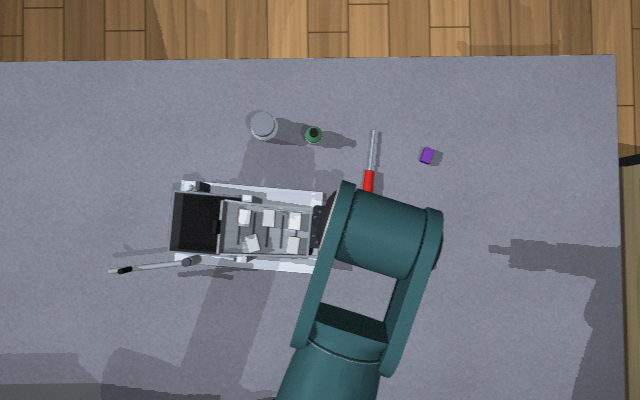

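Five blocks are in the tray: top view (245,217), (268,218), (294,220), (252,243) and (293,244). None are left on the bench, and the green and purple decoys are untouched. Next is the gate.

Request:
drive_tool --pt "-10 -140 0 -0.6 0" --pt "-19 -285 0 -1.571 0" --pt "-19 -285 0 -1.571 0" --pt "-19 -285 0 -1.571 0" --pt "-19 -285 0 -1.571 0" --pt "-19 -285 0 -1.571 0" --pt "-19 -285 0 -1.571 0" --pt "-19 -285 0 -1.571 0" --pt "-19 -285 0 -1.571 0" --pt "-19 -285 0 -1.571 0" --pt "-19 -285 0 -1.571 0" --pt "-19 -285 0 -1.571 0" --pt "-19 -285 0 -1.571 0" --pt "-19 -285 0 -1.571 0" --pt "-19 -285 0 -1.571 0" --pt "-19 -285 0 -1.571 0"

```text
clock: 17.3
tcp_pos: [0.5446, 0.136, 0.2878]
tool_rot: [0.0, 0.741, 0.671, 0.0]
contact_force: [-0.2, -0.1, 0.9]
opening: 0.0464
```

```bash
python3 - <<'E'
from h import *
cap('scene','s7');crop('s7',315,115,475,245,4.5,'s7c')
rel((S(0,.0365,.221),ST[2]+np.pi/2))
E
```

```text
t 17.35 tcp [0.5447 0.1358 0.2877] yaw 1.471 tilt [ 0.  0. -1.] open 0.0466 F [ 0.9 -1.  -0.3] q6 0.3 q1 0.2
   [ 0.5 -0.1 66.7] turn -0.001
```

View pics/s7c.png

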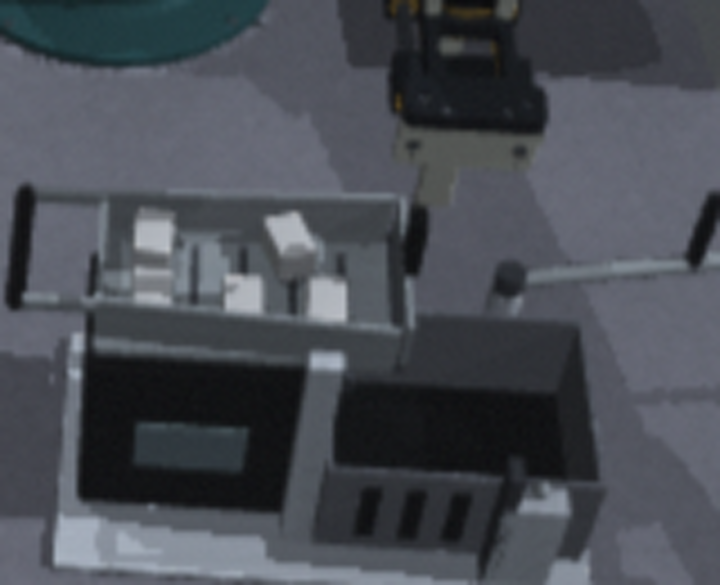

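```bash
python3 - <<'E'
from h import *
c=load('s7')
for z in (.245,.203):
  for x in(-.014,.014): print((x,z),((proj(c,S(x,.0365,z))-[315,115])*4.5).round(0))
crop('t6',200,180,260,260,8,'t6c')
t=load('t6')
for x in(-.014,.014): print(((proj(t,S(x,.0365,.245))-[200,180])*8).round(0))
E
```

```text
(-0.014, 0.245) [414. 195.]
(0.014, 0.245) [416. 229.]
(-0.014, 0.203) [403. 245.]
(0.014, 0.203) [405. 278.]
[108. 435.]
[118. 321.]
```

View pics/t6c.png

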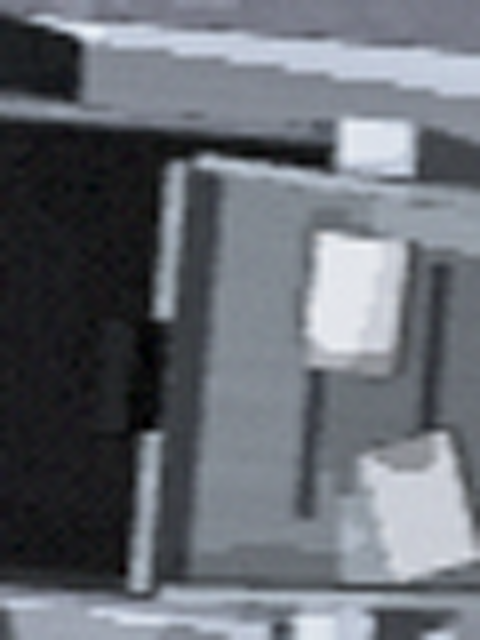

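The tab shows up where the model predicts (crop (108–118, 320–435)). I'll go down and pinch it.

Request:
drive_tool --pt "0 0 40 0 0" --pt "0 0 67 0 0" --pt "0 0 67 0 0" --pt "0 0 67 0 -1" --pt "0 0 67 0 -1" --pt "0 0 67 0 -1" --pt "0 0 67 0 -1" --pt "0 0 67 0 -1" --pt "0 0 67 0 -1" --squeeze 20

```text
clock: 18.1
tcp_pos: [0.5442, 0.1355, 0.2227]
tool_rot: [-0.0, 0.741, 0.672, 0.0]
contact_force: [-13.7, 0.6, 8.1]
opening: 0.028
```

```bash
python3 - <<'E'
from h import *
L=[]
for th in np.linspace(0,1.6,17)[1:]:
    L.append((S(0,.032+.06*np.sin(th)+.0045*np.cos(th),.169+.06*np.cos(th)-.0045*np.sin(th)-.008),None))
rel(*L)
E
```

```text
t 18.1 tcp [0.5442 0.1355 0.2227] yaw 1.473 tilt [ 0.001 -0.001 -1.   ] open 0.028 F [-13.7   0.6   8.1] q6 0.3 q1 0.2
   [6.7 0.3 2.5] turn None
   [12.6  0.3  3.8] turn None
   [18.3  0.3  5.8] turn None
   [23.7  0.3  8.2] turn None
   [28.9  0.3 11.3] turn None
   [33.8  0.3 14.8] turn None
   [38.3  0.3 18.8] turn None
   [42.4  0.3 23.2] turn None
   [46.   0.3 28. ] turn None
   [49.1  0.3 33.1] turn None
   [51.7  0.4 38.6] turn None
   [53.8  0.4 44.2] turn None
   [55.2  0.4 50.1] turn None
   [56.1  0.4 56. ] turn None
   [56.4  0.4 62. ] turn None
   [56.   0.4 68. ] turn None
```

Request:
drive_tool --pt "6 -1 2 0 -1" --pt "12 -1 4 0 -1" --pt "18 -1 6 0 -1" --pt "24 -1 8 0 -1" --pt "29 -1 11 0 -1" --pt "34 -1 15 0 -1" --pt "38 -1 19 0 -1" --pt "42 -1 23 0 -1" --pt "46 -1 28 0 -1" --pt "49 -1 33 0 -1" --pt "52 -1 39 0 -1" --pt "54 -1 44 0 -1" --pt "55 -1 50 0 -1" --pt "56 -1 56 0 -1" --pt "56 -1 62 0 -1" --pt "56 -1 66 0 -1" --pt "56 -1 66 0 -1"

```text
clock: 19.52
tcp_pos: [0.5496, 0.1921, 0.1557]
tool_rot: [-0.0, 0.741, 0.672, 0.001]
contact_force: [-2.8, 8.3, 0.4]
opening: 0.0277
```

```bash
python3 - <<'E'
from h import *
cap('scene','s8');crop('s8',315,115,475,245,4.5,'s8c')
rel((S(0,.092,.1565),ST[2]+np.pi/2))
E
```

```text
t 19.57 tcp [0.5496 0.1921 0.156 ] yaw 1.473 tilt [ 0.002  0.001 -1.   ] open 0.0276 F [-2.6  7.5  0.8] q6 0.39 q1 0.29
   [-0.6  0.5 -0.5] turn 0.001
```

View pics/s8c.png

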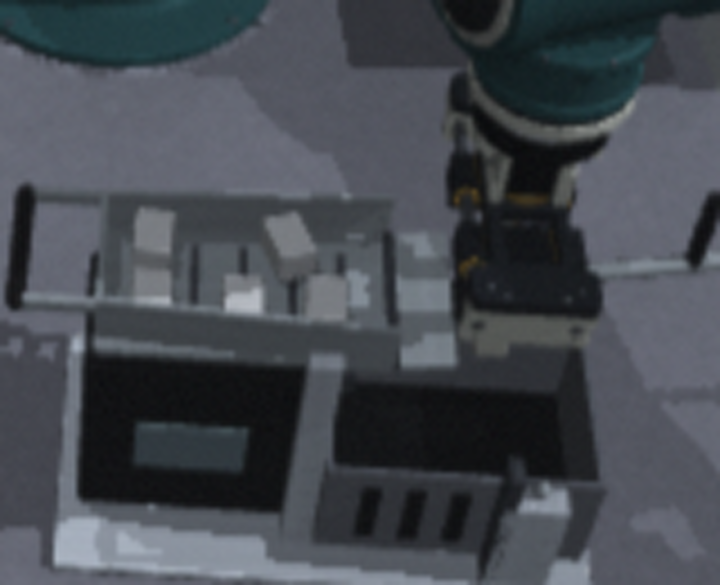

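The gate lies flat as an extension of the floor (crop (430,300)), and the five blocks are still in the tray. I'll release the tab and move to the handle.

Request:
drive_tool --pt "0 0 0 0 0" --pt "0 0 0 0 0" --pt "0 0 0 0 0" --pt "0 0 0 0 0" --pt "0 0 -40 0 0" --pt "0 0 -80 0 0" --pt "0 0 -124 0 0" --pt "0 0 -124 0 0"

```text
clock: 20.23
tcp_pos: [0.5506, 0.1913, 0.2874]
tool_rot: [0.002, 0.741, 0.672, 0.004]
contact_force: [-0.0, -0.1, 1.3]
opening: 0.0465
```

```bash
python3 - <<'E'
from h import *
rel((S(0,-.197,.28),ST[2]))
E
```

```text
t 20.23 tcp [0.5506 0.1913 0.2874] yaw 1.473 tilt [ 0.004  0.009 -1.   ] open 0.0465 F [-0.  -0.1  1.3] q6 0.39 q1 0.29
   [-289.    -0.7    6.3] turn -1.571
```

Request:
drive_tool --pt "-145 0 0 0.7 -0.1" --pt "-289 -1 5 1.571 -0.1" --pt "-289 -1 5 1.571 -0.1" --pt "-289 -1 5 1.571 -0.1" --pt "-289 -1 5 1.571 -0.1" --pt "-289 -1 5 1.571 -0.1" --pt "-289 -1 5 1.571 -0.1" --pt "-289 -1 5 1.571 -0.1" --pt "-289 -1 5 1.571 -0.1" --pt "-289 -1 5 1.571 -0.1" --pt "-289 -1 5 1.571 -0.1" --pt "-289 -1 5 1.571 -0.1" --pt "-289 -1 5 1.571 -0.1" --pt "-289 -1 5 1.571 -0.1" --pt "-289 -1 5 1.571 -0.1" --pt "-289 -1 5 1.571 -0.1"

```text
clock: 21.57
tcp_pos: [0.52, -0.0965, 0.2737]
tool_rot: [0.0, 0.999, -0.048, 0.0]
contact_force: [0.0, -0.1, -0.6]
opening: 0.042
```

```bash
python3 - <<'E'
from h import *
cap('scene','s9');crop('s9',285,115,475,245,4.2,'s9c');cap('top','t9');crop('t9',160,160,360,290,4,'t9c')
c=load('s9');print(((proj(c,S(0,-.197,.195))-[285,115])*4.2).round(0))
c=load('t9');print(((proj(c,S(0,-.197,.195))-[160,160])*4).round(0))
rel((S(0,-.197,.187),ST[2]))
E
```

```text
[139. 231.]
[691. 306.]
t 21.67 tcp [ 0.5201 -0.0965  0.2736] yaw -0.096 tilt [-0.  0. -1.] open 0.0421 F [-0.5  0.8 -0.2] q6 1.44 q1 -0.23
   [ 1.5 -0.5 86.6] turn 0.002
```

View pics/s9c.png

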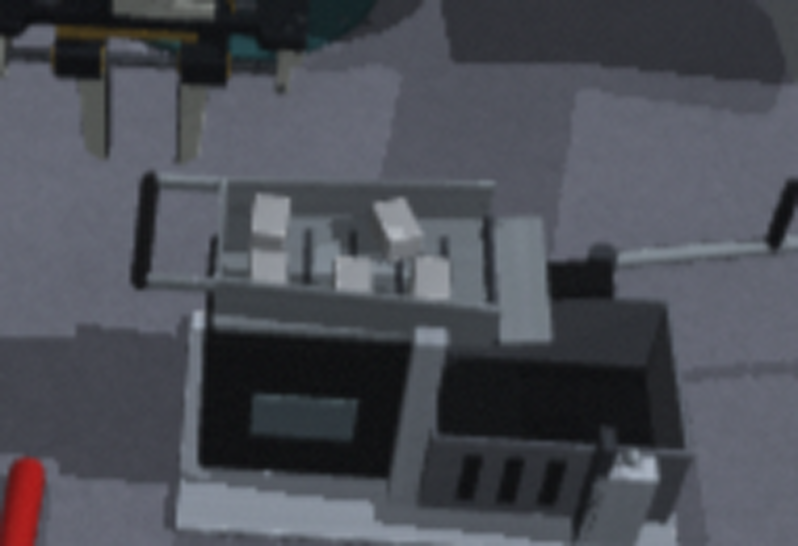

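View pics/t9c.png

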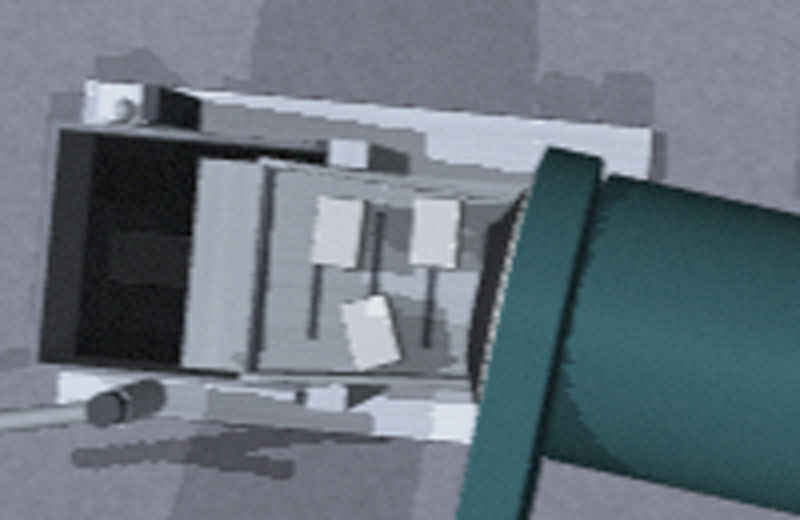

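The gate is level. The handle is at crop (145,230), within 3 mm of the model. I'll grip it from above.

Request:
drive_tool --pt "1 0 40 0 -0.1" --pt "1 0 75 0 -0.1" --pt "1 0 86 0 -0.1" --pt "1 0 86 0 -0.1" --pt "1 0 86 0 -1" --pt "1 0 86 0 -1" --pt "1 0 86 0 -1" --pt "1 0 86 0 -1" --pt "1 0 86 0 -1" --pt "1 0 86 0 -1" --pt "1 0 86 0 -1" --squeeze 20

```text
clock: 22.58
tcp_pos: [0.5217, -0.0946, 0.1889]
tool_rot: [-0.002, 0.999, -0.048, 0.001]
contact_force: [1.4, 18.5, 6.0]
opening: 0.0112
```

```bash
python3 - <<'E'
from h import *
L=[(S(0,-.197*np.cos(t)+.03*np.sin(t),.165+.197*np.sin(t)+.03*np.cos(t)-.008),None) for t in np.arange(.05,.96,.05)]
rel(*L)
E
```

```text
t 22.58 tcp [ 0.5217 -0.0946  0.1889] yaw -0.097 tilt [ 0.002 -0.004 -1.   ] open 0.0112 F [ 1.4 18.5  6. ] q6 1.44 q1 -0.23
   [ 0.1 -0.2 -7.9] turn None
   [  0.1  -2.5 -17.6] turn None
   [  0.1  -5.2 -27.2] turn None
   [  0.2  -8.5 -36.6] turn None
   [  0.2 -12.2 -45.9] turn None
   [  0.2 -16.3 -54.9] turn None
   [  0.2 -20.9 -63.8] turn None
   [  0.3 -26.  -72.4] turn None
   [  0.3 -31.4 -80.7] turn None
   [  0.3 -37.3 -88.7] turn None
   [  0.3 -43.6 -96.5] turn None
   [   0.3  -50.2 -103.9] turn None
   [   0.4  -57.2 -111. ] turn None
   [   0.4  -64.6 -117.7] turn None
   [   0.4  -72.3 -124.1] turn None
   [   0.4  -80.3 -130. ] turn None
   [   0.5  -88.5 -135.6] turn None
   [   0.5  -97.1 -140.7] turn None
   [   0.5 -105.9 -145.4] turn None
```

Request:
drive_tool --pt "0 -3 0 0 -1" --pt "0 -4 -10 0 -1" --pt "0 -6 -19 0 -1" --pt "0 -9 -29 0 -1" --pt "0 -12 -38 0 -1" --pt "0 -16 -47 0 -1" --pt "0 -20 -56 0 -1" --pt "0 -25 -65 0 -1" --pt "0 -30 -74 0 -1" --pt "0 -35 -82 0 -1" --pt "0 -35 -82 0 -1"

```text
clock: 23.5
tcp_pos: [0.5249, -0.0627, 0.2727]
tool_rot: [0.002, 0.999, -0.05, 0.002]
contact_force: [-2.0, -14.7, 7.0]
opening: 0.0111
```

```bash
python3 - <<'E'
from h import *
cap('scene','s10');crop('s10',285,95,475,235,4.2,'s10c')
L=[(S(0,-.197*np.cos(t)+.03*np.sin(t)+.002,.165+.197*np.sin(t)+.03*np.cos(t)-.008),None) for t in np.arange(.45,.96,.05)]
rel(*L)
E
```

```text
t 23.55 tcp [ 0.5248 -0.063   0.272 ] yaw -0.099 tilt [ 0.003  0.004 -1.   ] open 0.0115 F [ -1. -15.   7.] q6 1.5 q1 -0.17
   [ 0.1 -1.4  2.3] turn None
   [ 0.1 -7.2 -5.8] turn None
   [  0.1 -13.4 -13.5] turn None
   [  0.1 -20.  -21. ] turn None
   [  0.1 -27.  -28.2] turn None
   [  0.2 -34.3 -34.9] turn None
   [  0.2 -41.9 -41.3] turn None
   [  0.2 -49.9 -47.3] turn None
   [  0.2 -58.1 -53. ] turn None
   [  0.2 -66.6 -58.2] turn None
   [  0.2 -75.3 -62.9] turn None
```

View pics/s10c.png

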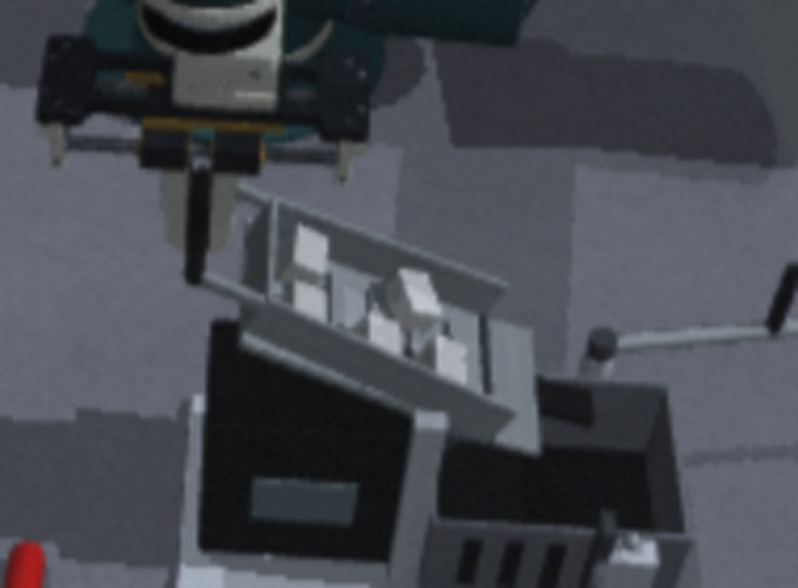

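Request:
drive_tool --pt "0 0 -2 0 -1" --pt "0 -4 -6 0 -1" --pt "0 -7 -10 0 -1" --pt "0 -10 -14 0 -1" --pt "0 -13 -17 0 -1" --pt "0 -17 -21 0 -1" --pt "0 -20 -24 0 -1" --pt "0 -24 -28 0 -1" --pt "0 -27 -32 0 -1" --pt "0 -31 -35 0 -1" --pt "0 -34 -38 0 -1" --pt "0 -38 -42 0 -1" --pt "0 -42 -45 0 -1" --pt "0 -46 -48 0 -1" --pt "0 -50 -50 0 -1" --pt "0 -54 -53 0 -1" --pt "0 -54 -53 0 -1" --pt "0 -54 -53 0 -1"

```text
clock: 25.05
tcp_pos: [0.5302, -0.0095, 0.3261]
tool_rot: [0.002, 0.999, -0.05, 0.003]
contact_force: [-1.7, -13.5, 20.3]
opening: 0.0113
```

```bash
python3 - <<'E'
from h import *
cap('scene','s11');crop('s11',285,85,475,235,4,'s11c')
L=[(S(0,-.197*np.cos(t)+.03*np.sin(t)+.001,.165+.197*np.sin(t)+.03*np.cos(t)-.008),None) for t in np.arange(.75,.96,.05)]
rel(*L)
E
```

```text
t 25.1 tcp [ 0.5302 -0.0096  0.3261] yaw -0.1 tilt [ 0.005  0.003 -1.   ] open 0.0111 F [ -2.  -14.5  19.2] q6 1.61 q1 -0.06
   [-0.  12.7 12.9] turn None
   [-0.   4.7  6.9] turn None
   [ 0.  -3.5  1.3] turn None
   [  0.  -12.   -3.9] turn None
   [  0.  -20.8  -8.7] turn None
```

View pics/s11c.png

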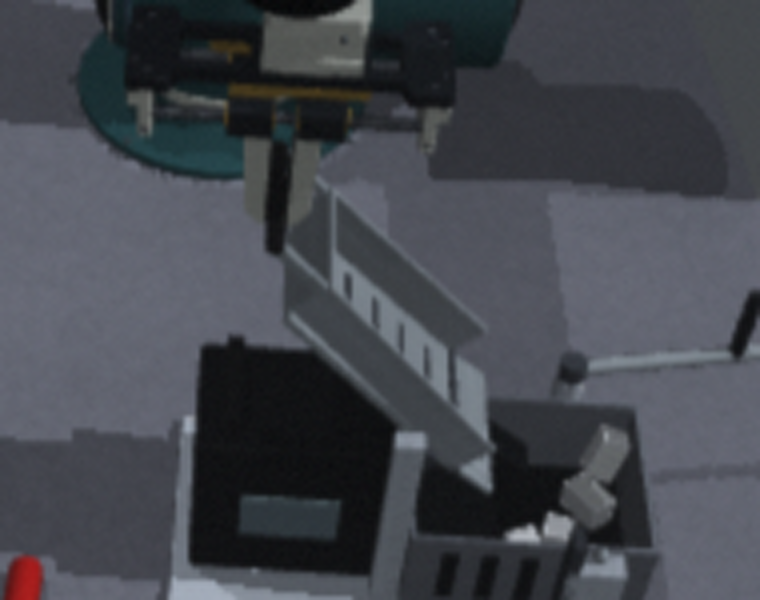

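The tray is empty, and at least four blocks show in the basket (crop (520–610, 450–535)). I'll reverse the arc to level it.

```bash
python3 - <<'E'
import numpy as np
f=lambda t:np.array([-(-.197*np.cos(t)+.03*np.sin(t)),-(.165+.197*np.sin(t)+.03*np.cos(t))])
for t in np.linspace(.84,0,19)[1:]: print(round(t,3),((f(t)-f(.84))*1000).round(1))
E
```

```text
0.793 [7.7 5.3]
0.747 [15.1 10.9]
0.7 [22.2 16.9]
0.653 [29.  23.2]
0.607 [35.6 29.8]
0.56 [41.8 36.7]
0.513 [47.7 43.8]
0.467 [53.3 51.3]
0.42 [58.5 59. ]
0.373 [63.3 66.9]
0.327 [67.8 75.1]
0.28 [71.9 83.4]
0.233 [75.6 92. ]
0.187 [ 78.9 100.7]
0.14 [ 81.7 109.5]
0.093 [ 84.2 118.5]
0.047 [ 86.2 127.6]
0.0 [ 87.8 136.7]
```

Request:
drive_tool --pt "0 8 5 0 -1" --pt "0 16 11 0 -1" --pt "0 23 17 0 -1" --pt "0 30 23 0 -1" --pt "0 36 30 0 -1" --pt "0 42 37 0 -1" --pt "0 48 44 0 -1" --pt "0 54 51 0 -1" --pt "0 59 59 0 -1" --pt "0 64 67 0 -1" --pt "0 68 75 0 -1" --pt "0 72 83 0 -1" --pt "0 76 92 0 -1" --pt "0 79 101 0 -1" --pt "0 82 110 0 -1" --pt "0 85 118 0 -1" --pt "0 87 127 0 -1" --pt "0 88 136 0 -1" --pt "0 88 138 0 -1" --pt "0 88 138 0 -1"

```text
clock: 26.77
tcp_pos: [0.5215, -0.0944, 0.1849]
tool_rot: [-0.001, 0.999, -0.049, 0.001]
contact_force: [2.3, 10.9, 6.1]
opening: 0.0113
```

```bash
python3 - <<'E'
from h import *
rel((S(0,-.197+.002,.187),ST[2]))
E
```

```text
t 26.77 tcp [ 0.5215 -0.0944  0.1849] yaw -0.097 tilt [ 0.001 -0.003 -1.   ] open 0.0113 F [ 2.3 10.9  6.1] q6 1.44 q1 -0.23
   [ 0.4 -0.3 -2.1] turn 0.001
```

Request:
drive_tool --pt "0 -2 0 0 -0.1" --pt "0 -2 0 0 -0.1" --pt "0 -2 0 0 -0.1" --pt "0 -2 0 0 -0.1" --pt "0 -2 0 0 -0.1" --pt "0 -2 -40 0 -0.1" --pt "0 -2 -80 0 -0.1" --pt "0 -2 -105 0 -0.1" --pt "0 58 -105 0 -0.1" --pt "0 118 -105 0 0" --pt "0 118 -105 0 0" --pt "0 118 -105 0 0" --pt "0 118 -105 0 0"

```text
clock: 27.85
tcp_pos: [0.5092, -0.2145, 0.2892]
tool_rot: [-0.0, 0.999, -0.051, -0.0]
contact_force: [-0.6, 0.7, 0.0]
opening: 0.0463
```

```bash
python3 - <<'E'
from h import *
cap('scene','s12');crop('s12',285,115,475,255,4.2,'s12c');cap('top','t12');crop('t12',100,160,300,290,4,'t12c')
rel((S(0,.092,.285),ST[2]+np.pi/2))
E
```

```text
t 27.95 tcp [ 0.5096 -0.2127  0.2895] yaw -0.098 tilt [-0. -0. -1.] open 0.0466 F [-0.5  0.7 -0.9] q6 1.23 q1 -0.44
   [   0.5 -406.2    4.6] turn 1.571
```

View pics/s12c.png

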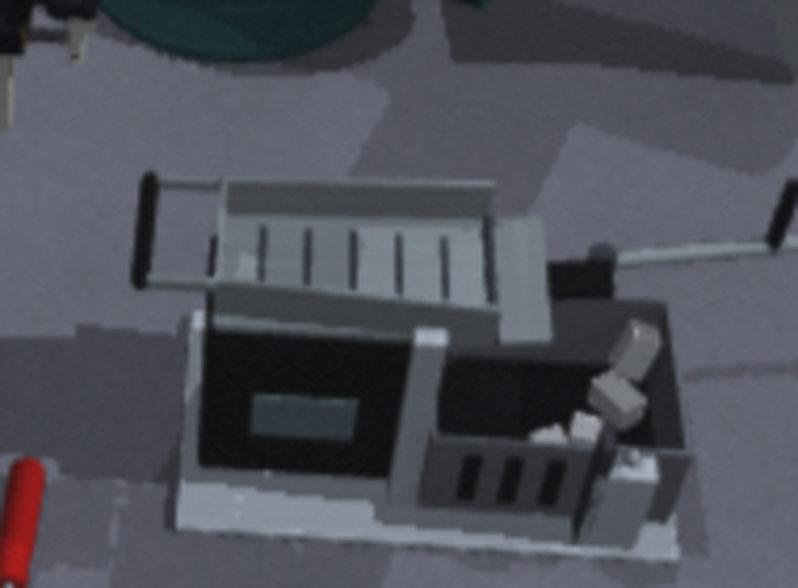

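View pics/t12c.png

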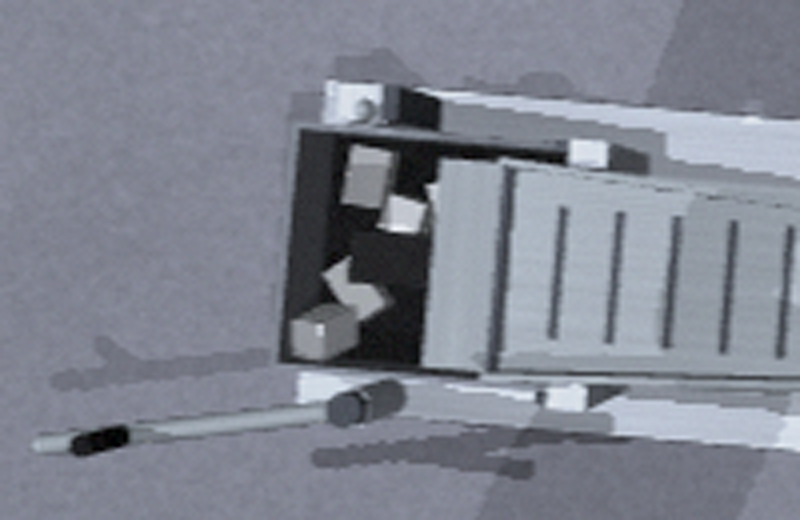

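The tray is level and empty. All five blocks are in the basket: top crop (368,175), (405,213), (432,195), (355,290) and (320,330). Next I raise the gate.

Request:
drive_tool --pt "0 -200 4 -0.7 0" --pt "0 -406 4 -1.571 0" --pt "0 -406 4 -1.571 0" --pt "0 -406 4 -1.571 0" --pt "0 -406 4 -1.571 0" --pt "0 -406 4 -1.571 0" --pt "0 -406 4 -1.571 0" --pt "0 -406 4 -1.571 0" --pt "0 -406 4 -1.571 0" --pt "0 -406 4 -1.571 0" --pt "0 -406 4 -1.571 0" --pt "0 -406 4 -1.571 0" --pt "0 -406 4 -1.571 0" --pt "0 -406 4 -1.571 0" --pt "0 -406 4 -1.571 0" --pt "0 -406 4 -1.571 0" --pt "0 -406 4 -1.571 0"

```text
clock: 29.37
tcp_pos: [0.5492, 0.1912, 0.2857]
tool_rot: [-0.0, 0.741, 0.671, 0.0]
contact_force: [0.4, -0.2, -0.6]
opening: 0.0469
```

```bash
python3 - <<'E'
from h import *
rel((S(-.0005,.092,.1565),ST[2]+np.pi/2))
E
```

```text
t 29.37 tcp [0.5492 0.1912 0.2857] yaw 1.471 tilt [ 0.  0. -1.] open 0.0469 F [ 0.4 -0.2 -0.6] q6 0.39 q1 0.29
   [  0.3   0.3 129.2] turn -0.001
```

Request:
drive_tool --pt "0 0 40 0 0" --pt "0 0 80 0 0" --pt "0 0 115 0 0" --pt "0 0 129 0 0" --pt "0 0 129 0 0" --pt "0 0 129 0 -1" --pt "0 0 129 0 -1" --pt "0 0 129 0 -1" --pt "0 0 129 0 -1" --pt "0 0 129 0 -1" --pt "0 0 129 0 -1" --squeeze 20

```text
clock: 30.28
tcp_pos: [0.5495, 0.1915, 0.1581]
tool_rot: [-0.0, 0.741, 0.672, 0.001]
contact_force: [-4.3, 3.6, 3.4]
opening: 0.0279
```

```bash
python3 - <<'E'
from h import *
L=[]
for th in np.linspace(1.57,0,17)[1:]:
    L.append((S(0,.032+.06*np.sin(th)+.0045*np.cos(th),.169+.06*np.cos(th)-.0045*np.sin(th)-.008),None))
rel(*L)
E
```

```text
t 30.28 tcp [0.5495 0.1915 0.1581] yaw 1.473 tilt [ 0.001  0.001 -1.   ] open 0.0279 F [-4.3  3.6  3.4] q6 0.39 q1 0.29
   [ 0.2  0.5 -4.4] turn None
   [ -0.2   0.5 -10.2] turn None
   [ -1.2   0.5 -16.1] turn None
   [ -2.8   0.5 -21.7] turn None
   [ -4.9   0.5 -27.3] turn None
   [ -7.6   0.5 -32.5] turn None
   [-10.7   0.5 -37.5] turn None
   [-14.3   0.5 -42.2] turn None
   [-18.4   0.5 -46.5] turn None
   [-22.9   0.5 -50.3] turn None
   [-27.7   0.5 -53.7] turn None
   [-32.8   0.5 -56.7] turn None
   [-38.2   0.5 -59.1] turn None
   [-43.8   0.5 -60.9] turn None
   [-49.5   0.5 -62.2] turn None
   [-55.4   0.5 -63. ] turn None
```

Request:
drive_tool --pt "0 0 -6 0 -1" --pt "0 0 -12 0 -1" --pt "-1 0 -18 0 -1" --pt "-3 0 -24 0 -1" --pt "-5 0 -29 0 -1" --pt "-7 0 -34 0 -1" --pt "-11 0 -39 0 -1" --pt "-14 0 -44 0 -1" --pt "-18 0 -48 0 -1" --pt "-23 0 -52 0 -1" --pt "-28 0 -55 0 -1" --pt "-33 0 -58 0 -1" --pt "-38 0 -60 0 -1" --pt "-44 0 -62 0 -1" --pt "-50 0 -63 0 -1" --pt "-56 0 -64 0 -1" --pt "-58 0 -64 0 -1" --pt "-58 0 -64 0 -1"

```text
clock: 31.78
tcp_pos: [0.5437, 0.1329, 0.2215]
tool_rot: [0.0, 0.741, 0.672, 0.0]
contact_force: [-2.6, 2.0, 1.0]
opening: 0.0278
```

Request:
drive_tool --pt "1 0 0 0 0" --pt "1 0 0 0 0" --pt "1 0 0 0 0" --pt "1 0 0 0 0" --pt "1 0 -40 0 0" --pt "1 0 -75 0 0" --pt "1 0 -75 0 0"

```text
clock: 32.37
tcp_pos: [0.5449, 0.1345, 0.303]
tool_rot: [0.002, 0.741, 0.672, 0.004]
contact_force: [0.5, 0.7, 1.3]
opening: 0.0469
```

```bash
python3 - <<'E'
from h import *
cap('scene','s13');crop('s13',285,105,500,245,3.6,'s13c')
t=load('t12');print(atz(t,100+100/4,160+438/4,.158), atz(t,100+100/4,160+441/4,.142))
rel()
E
```

```text
[0.4565532  0.34449421 0.158     ] [0.45349058 0.3507785  0.142     ]
t 32.42 tcp [0.5447 0.1344 0.2997] yaw 1.473 tilt [ 0.002  0.006 -1.   ] open 0.0467 F [-0.3  0.5 -0.9] q6 0.29 q1 0.2
```

View pics/s13c.png

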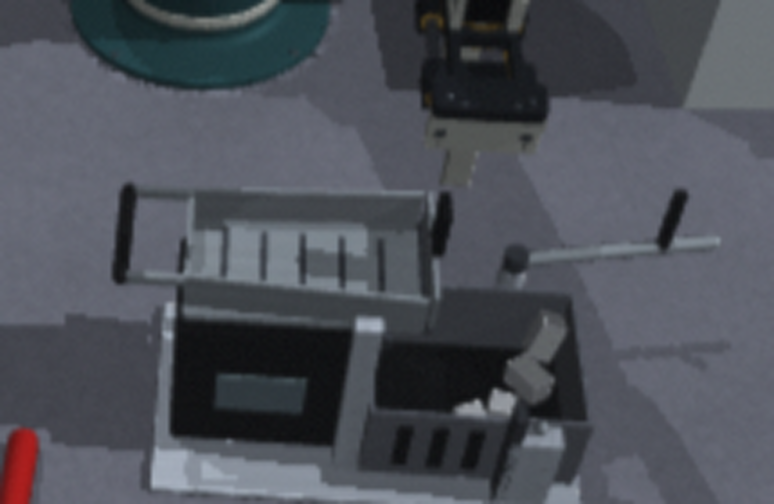

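```bash
python3 - <<'E'
from h import *
from scipy.optimize import minimize_scalar
t=load('t12');s=load('s13')
K=lambda th,z,r=.125:S(-.088+r*np.cos(th),.122+r*np.sin(th),z)
# observed
obs=[(t,(100+40/4,160+444/4),.100,.176),(t,(100+78/4,160+444/4),.162,.125),(s,(285+683/3.6,105+193/3.6),.162,.125),(s,(285+664/3.6,105+245/3.6),.106,.125)]
f=lambda th:sum(np.sum((proj(c,K(th,z,r))-m)**2) for c,m,z,r in obs)
r=minimize_scalar(f,bounds=(.8,1.95),method='bounded');print(r.x,r.fun)
for c,m,z,rr in obs: print((proj(c,K(r.x,z,rr))-m).round(1))
th=r.x
print(K(th,.142),S(-.088,.122,.1))
rel((K(th,.22),ST[2]),(K(th,.134),ST[2]))
E
```

```text
1.7620876482469543 10.215145432216891
[-2.  -0.3]
[0.1 0. ]
[-1.8  0.7]
[-1.5 -0.3]
[0.4538164  0.35441616 0.142     ] [0.46541113 0.22995507 0.1       ]
t 32.42 tcp [0.5447 0.1344 0.2997] yaw 1.473 tilt [ 0.002  0.006 -1.   ] open 0.0467 F [-0.3  0.5 -0.9] q6 0.29 q1 0.2
   [ 209.9 -112.4   79.4] turn -1.57
   [ 209.8 -112.9  165.4] turn -1.57
```

The gate is upright (crop (443,225)) and the tray is level. The keeper pin is at crop (675,220), bar angle about 1.76. I'm moving to it.

Request:
drive_tool --pt "105 -56 0 0 0" --pt "210 -112 40 0 0" --pt "210 -112 79 0 0" --pt "210 -112 79 0 0" --pt "210 -112 79 0 0" --pt "210 -112 79 0 0" --pt "210 -112 79 0 0" --pt "210 -112 79 0 0" --pt "210 -112 79 0 0" --pt "210 -112 79 0 0"

```text
clock: 33.25
tcp_pos: [0.4535, 0.3535, 0.2172]
tool_rot: [0.0, 0.741, 0.671, 0.0]
contact_force: [0.5, -0.1, -0.3]
opening: 0.0464
```

```bash
python3 - <<'E'
from h import *
cap('scene','s14');crop('s14',360,60,520,190,4.5,'s14c');cap('top','t14')
c=load('s14')
rel(([.454,.354,.134],ST[2]+np.pi/2))
E
```

```text
t 33.35 tcp [0.4537 0.3534 0.2174] yaw 1.471 tilt [ 0.001  0.001 -1.   ] open 0.0464 F [0.  0.4 0.2] q6 0.72 q1 0.62
   [ 0.6  0.2 83.4] turn -0.001
```

View pics/s14c.png

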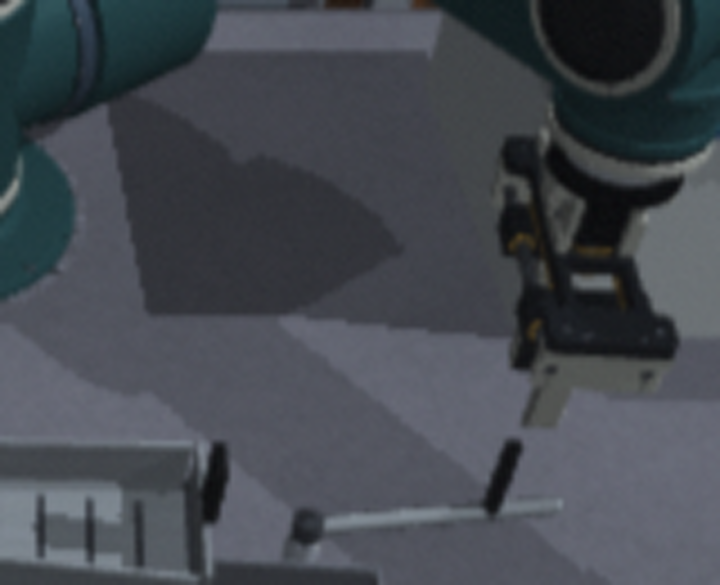

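View pics/t14.png

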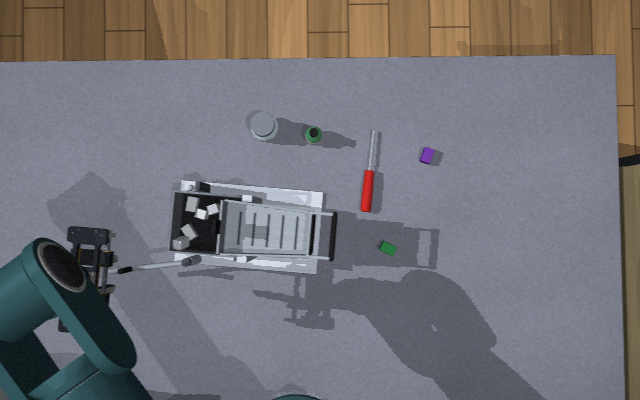

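All five blocks show in the basket (top view (181–213, 203–243)). I'll lower onto the pin, biased +2 mm.

Request:
drive_tool --pt "2 0 40 0 0" --pt "2 0 75 0 0" --pt "2 0 83 0 0" --pt "2 0 83 0 0" --pt "2 0 83 0 -1" --pt "2 0 83 0 -1" --pt "2 0 83 0 -1" --pt "2 0 83 0 -1" --pt "2 0 83 0 -1" --pt "2 0 83 0 -1" --pt "2 0 83 0 -1" --pt "2 0 83 0 -1" --squeeze 40

```text
clock: 34.35
tcp_pos: [0.4532, 0.3564, 0.1342]
tool_rot: [0.0, 0.741, 0.672, 0.0]
contact_force: [0.1, 0.3, 5.9]
opening: 0.0111
```

```bash
python3 - <<'E'
from h import *
s=env.get_state()['tcp_pos']
A=ST[2];R=np.array([[np.cos(A),-np.sin(A)],[np.sin(A),np.cos(A)]])
q=R.T@(s[:2]-np.array(ST[:2])); d=q-[-.088,.122]; print(q,np.hypot(*d),np.arctan2(d[1],d[0]))
th0=np.arctan2(d[1],d[0])
K=lambda th,z,r=.125:S(-.088+r*np.cos(th),.122+r*np.sin(th),z)
print(th0); rel(*[(K(t,s[2]),None) for t in np.linspace(th0,0,25)[1:]])
E
```

```text
[-0.1125431   0.24666214] 0.12705515532571632 1.7651871337183835
1.7651871337183835
t 34.35 tcp [0.4532 0.3564 0.1342] yaw 1.473 tilt [ 0.001  0.    -1.   ] open 0.0111 F [0.1 0.3 5.9] q6 0.72 q1 0.62
   [-0.6  9.5  0. ] turn None
   [ 0.2 18.6  0. ] turn None
   [ 0.3 27.8  0. ] turn None
   [-0.3 37.   0. ] turn None
   [-1.6 46.1  0. ] turn None
   [-3.5 55.1  0. ] turn None
   [-6.1 63.9  0. ] turn None
   [-9.3 72.5  0. ] turn None
   [-13.1  80.9   0. ] turn None
   [-17.6  88.9   0. ] turn None
   [-22.6  96.6   0. ] turn None
   [-28.2 103.9   0. ] turn None
   [-34.3 110.8   0. ] turn None
   [-40.8 117.2   0. ] turn None
   [-47.9 123.1   0. ] turn None
   [-55.3 128.5   0. ] turn None
   [-63.2 133.3   0. ] turn None
   [-71.3 137.5   0. ] turn None
   [-79.8 141.1   0. ] turn None
   [-88.5 144.1   0. ] turn None
   [-97.4 146.5   0. ] turn None
   [-106.4  148.1    0. ] turn None
   [-115.5  149.2    0. ] turn None
   [-124.7  149.5    0. ] turn None
```

Request:
drive_tool --pt "0 9 0 0 -1" --pt "1 19 0 0 -1" --pt "1 28 0 0 -1" --pt "1 37 0 0 -1" --pt "-1 46 0 0 -1" --pt "-3 55 0 0 -1" --pt "-5 64 0 0 -1" --pt "-8 73 0 0 -1" --pt "-12 81 0 0 -1" --pt "-17 89 0 0 -1" --pt "-22 97 0 0 -1" --pt "-27 104 0 0 -1" --pt "-33 111 0 0 -1" --pt "-40 117 0 0 -1" --pt "-47 123 0 0 -1" --pt "-55 129 0 0 -1" --pt "-55 129 0 0 -1"

```text
clock: 35.77
tcp_pos: [0.5769, 0.2875, 0.1339]
tool_rot: [0.0, 0.741, 0.671, -0.0]
contact_force: [-2.8, -1.6, 5.3]
opening: 0.0116
```

```bash
python3 - <<'E'
from h import *
s=env.get_state()['tcp_pos']
A=ST[2];R=np.array([[np.cos(A),-np.sin(A)],[np.sin(A),np.cos(A)]])
q=R.T@(s[:2]-np.array(ST[:2])); d=q-[-.088,.122]; print(q,np.hypot(*d),np.arctan2(d[1],d[0]))
th0=np.arctan2(d[1],d[0])
K=lambda th,z,r=.125:S(-.088+r*np.cos(th),.122+r*np.sin(th),z)
rel(*[(K(t,s[2]),None) for t in np.linspace(th0,0,10)[1:]])
cap('scene','s15');crop('s15',360,110,520,240,4.5,'s15c')
E
```

```text
[0.01727476 0.19022013] 0.12544624858066478 0.5749818926254825
t 35.77 tcp [0.5769 0.2875 0.1339] yaw 1.472 tilt [-0.001 -0.    -1.   ] open 0.0116 F [-2.8 -1.6  5.3] q6 0.52 q1 0.42
   [-7.1  3.8  0. ] turn None
   [-14.2   7.4   0. ] turn None
   [-21.5  10.7   0. ] turn None
   [-29.   13.4   0. ] turn None
   [-36.6  15.7   0. ] turn None
   [-44.4  17.5   0. ] turn None
   [-52.3  18.7   0. ] turn None
   [-60.2  19.5   0. ] turn None
   [-68.2  19.8   0. ] turn None
```

View pics/s15c.png

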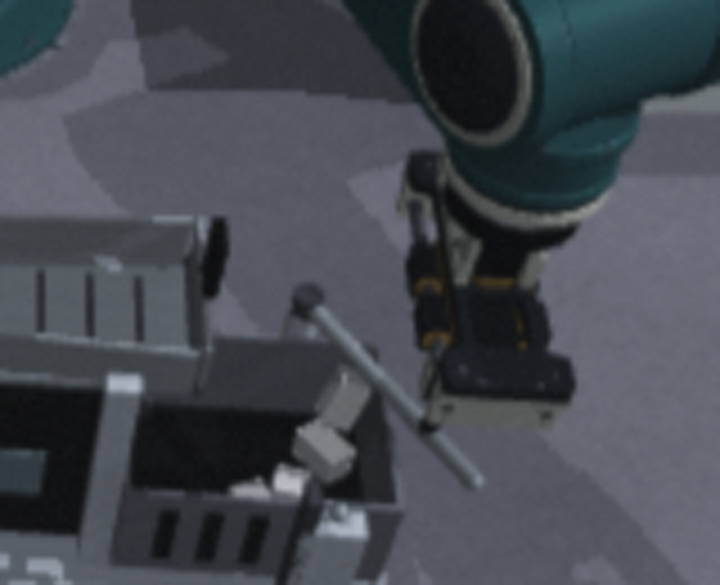

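The pinched bar is halfway round (crop (430,425)). I'll push it on past the ball.

Request:
drive_tool --pt "-7 4 0 0 -1" --pt "-14 7 0 0 -1" --pt "-21 11 0 0 -1" --pt "-29 13 0 0 -1" --pt "-37 16 0 0 -1" --pt "-44 17 0 0 -1" --pt "-52 19 0 0 -1" --pt "-60 20 0 0 -1" --pt "-68 20 0 0 -1" --pt "-70 20 0 0 -1" --pt "-70 20 0 0 -1"

```text
clock: 36.73
tcp_pos: [0.5891, 0.217, 0.1338]
tool_rot: [-0.0, 0.741, 0.671, 0.0]
contact_force: [-0.8, 3.6, 3.4]
opening: 0.011
```

```bash
python3 - <<'E'
from h import *
s=env.get_state()['tcp_pos']
A=ST[2];R=np.array([[np.cos(A),-np.sin(A)],[np.sin(A),np.cos(A)]])
q=R.T@(s[:2]-np.array(ST[:2])); d=q-[-.088,.122]; print(q,np.hypot(*d),np.arctan2(d[1],d[0]))
rel()
cap('scene','s16');crop('s16',340,110,480,250,4.2,'s16c')
E
```

```text
[0.03639112 0.12124682] 0.12439339821386633 -0.006054860636275562
t 36.73 tcp [0.5891 0.217  0.1338] yaw 1.472 tilt [ 0.001 -0.    -1.   ] open 0.011 F [-0.8  3.6  3.4] q6 0.41 q1 0.31
```

View pics/s16c.png

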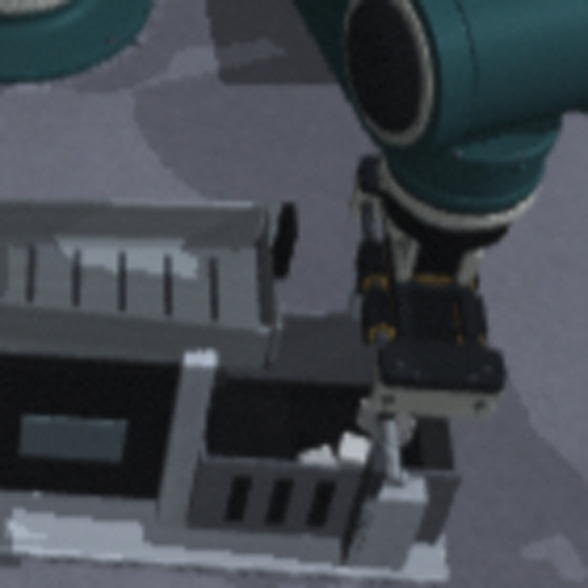

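Request:
drive_tool --pt "-1 0 0 0 -1" --pt "-2 0 0 0 -1" --pt "-3 0 0 0 -1" --pt "-4 0 0 0 -1" --pt "-4 0 0 0 -1" --pt "-4 0 0 0 -1"

```text
clock: 37.28
tcp_pos: [0.5891, 0.2168, 0.1339]
tool_rot: [-0.002, 0.74, 0.672, 0.003]
contact_force: [6.1, 31.4, -1.9]
opening: 0.0116
```

It is solid against the stop: 31 N with no movement. I'll unload, release and lift away.

Request:
drive_tool --pt "2 0 0 0 -1" --pt "3 0 0 0 -1" --pt "3 0 0 0 -0.1" --pt "3 0 0 0 -0.1" --pt "3 0 0 0 -0.1" --pt "3 0 0 0 -0.1" --pt "3 0 0 0 -0.1" --pt "3 0 -40 0 -0.1" --pt "3 0 -80 0 -0.1" --pt "3 0 -120 0 -0.1" --pt "100 -200 -140 0 -0.1" --pt "140 -260 -140 0 -0.1" --pt "140 -260 -140 0 -0.1" --pt "140 -260 -140 0 -0.1" --pt "140 -260 -140 0 -0.1" --pt "140 -260 -140 0 -0.1" --pt "140 -260 -140 0 -0.1" --pt "140 -260 -140 0 -0.1"

```text
clock: 38.78
tcp_pos: [0.3394, 0.3806, 0.2746]
tool_rot: [-0.001, 0.74, 0.673, 0.001]
contact_force: [0.7, -0.5, 0.2]
opening: 0.0418
```

```bash
python3 - <<'E'
from h import *
cap('scene','s17');crop('s17',305,135,465,250,4.8,'s17c');cap('top','t17');crop('t17',150,160,350,290,4,'t17c')
rel()
t=load('t17')
for th in(0,.1):
  p=lambda r,z:((proj(t,S(-.088+r*np.cos(th),.122+r*np.sin(th),z))-[150,160])*4).round(0)
  print(th,p(.176,.106),p(.125,.162),p(0,.106))
E
```

```text
t 38.88 tcp [0.3426 0.3787 0.274 ] yaw 1.476 tilt [ 0.     0.001 -1.   ] open 0.0421 F [-0.2 -0.3 -1. ] q6 0.88 q1 0.79
0 [173.  95.] [136. 183.] [143. 410.]
0.1 [141.  94.] [113. 182.] [143. 410.]
```

View pics/s17c.png

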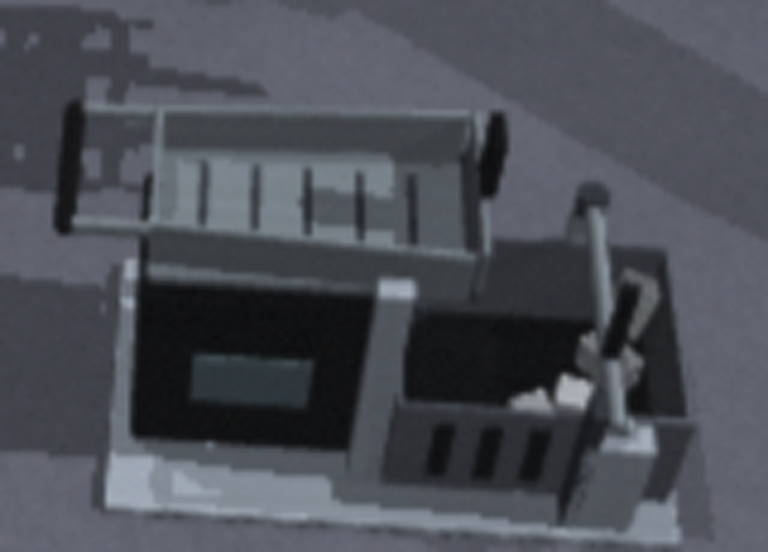

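View pics/t17c.png

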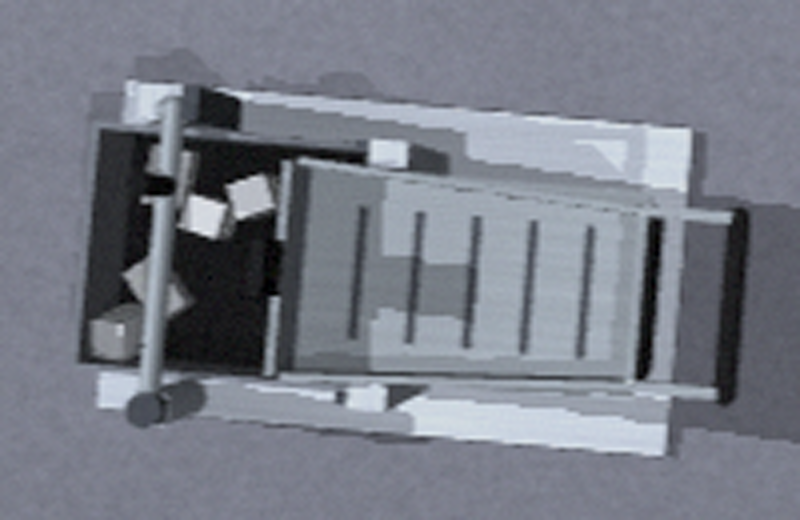

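View pics/t17.png

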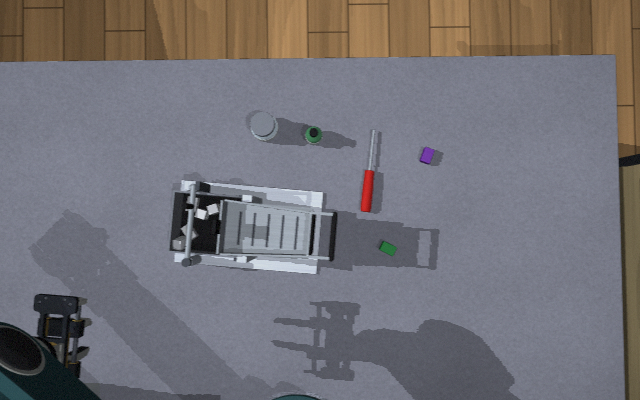

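```bash
python3 - <<'E'
from h import *
t=load('t17');s=load('s17')
def tri(a,b):
    A=[];B=[]
    for c,m in((t,a),(s,b)):
        o,d=ray(c,*m);d=d/np.linalg.norm(d);P=np.eye(3)-np.outer(d,d);A.append(P);B.append(P@o)
    x=np.linalg.solve(sum(A),sum(B));return x
R=np.array([[np.cos(ST[2]),-np.sin(ST[2])],[np.sin(ST[2]),np.cos(ST[2])]])
for n,a,b in[('corner',(115,330),(640,290)),('second',(165,292),(610,355))]:
    p=tri((150+a[0]/4,160+a[1]/4),(305+b[0]/4.8,135+b[1]/4.8));print(n,p.round(3),R.T@(p[:2]-ST[:2])-[0,.086])
E
```

```text
corner [0.509 0.26  0.067] [-0.04771406  0.0697046 ]
second [0.53  0.243 0.029] [-0.02532339  0.05485584]
```

The corner block's top is about 67 mm above the bench, below the 85 mm rim. The bar end is at crop (173,95), exactly as predicted for angle 0, and the gate is back at its starting pixels. I'm handing in.

```bash
python3 -c "
from h import *
print(env.hand_in())"
```

```text
the job is handed in; nothing more can be done
None
```

I finished the job and handed it in after about 39 s of robot time; it reports no verdict.

**What I did:**
- I moved the three white bench blocks into the tray beside the two already there, with the gate up.
- I lowered the gate fully, then tipped the tray by its handle to about 0.83 rad until it was empty, and set it back level.
- I swung the gate up, then swung the keeper bar shut. It held solid at its stop: 31 N more push did not move it.

**Last checks in the images:**
- **Blocks:** all five are inside the basket. The one that looked highest has its top about 67 mm above the bench, below the 85 mm rim.
- **Tray and gate:** the tray is empty and level, and the gate is back at its starting position.
- **Keeper bar:** its end is where angle 0 predicts. The pin's pixel was about 14 px off in the enlarged crop (about 3.5 px in the camera image), on the side away from open.
- **Other objects:** the bottle, jar, screwdriver and the green and purple look-alikes were not moved.

**What did not go as planned:**
- One block was found shifted and turned inside the tray after I had placed it; I don't know what moved it, but it stayed in.
- The handle and pin were about 2 mm further along station +y than my fit, so the handle grip showed 15–20 N side force until I corrected it.

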